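# Set the rim gauge to the master lid, closing against the backlash

### The arm

A 6-joint arm with a two-finger parallel gripper is mounted at the origin on the work surface. World frame = base frame: x ahead of the robot, y to its left, z up, the work surface at z = 0. Lengths are in m, angles in degrees, forces in N, time in s.
With the tool pointing down it reaches from about 0.375 to 0.9 m from the base axis. Payload 3.1 kg.
Tool frame: the origin (TCP) lies on the centre line of the jaws, within the pads' length; the fingertips stand 25 mm ahead of it and the grasp point (between the pads) lies 6 mm ahead of it; z points along the fingers, y is the line along which they close (so a half turn about z gives the same grasp; the last joint's range is limited). The gripper opens to 87 mm and grips with 3 to 60 N. Pads are 19 mm wide; open, the fingers measure 117 mm over their backs; the gripper's body (75 mm by 190 mm) begins 51 mm behind the grasp point.
Start: joints at [59.559, 30.224, 82.088, -0, 67.689, -10.227], TCP at [0.216, 0.586, 0.248] pointing down, gripper open.
Joint ranges: [-176.69, 176.69], [-43.24, 126.21], [12.49, 139.97], [-82, 262], [0, 151.66], [-163.58, 163.58]. Speed limits (degrees/s): [159.86, 159.86, 180, 180, 180, 180].

### API

Orientations are given as a 3x3 rotation matrix whose columns are the frame's x, y, z axes.
In Python, from rig import * gives the robot as it stands.
- The arm moves only by the tool step_arm, never from a script. Its argument "steps" is a list of rows, each a list of 7 numbers: the shift along the tool's x, y, z normalised to -1 to 1, where 1 is 0.3 m, then the turn, a rotation vector about the tool's x, y, z normalised to -1 to 1, where 1 is 45 degrees, then the gripper's target within -1 to 1 (shut at 1, half-way at 0, fully open at -1). A call has 1 to 8 rows; each row is the pose to reach, as a shift and turn from the pose commanded when the call began, along the tool's axes at that moment; what a row does not reach only later rows make up. A row lasts 1/12 s, in which the tool goes at most 41.7 mm and 7.16 degrees, less where a joint would pass 70% of its speed; a pose out of reach is approached as far as the arm can. A call with a number of a shift or a turn outside -1 to 1 is refused whole. A call with a gripper value outside its range is refused whole. The fingers move at their own pace and stop on an object; the grip force is fixed at half the most. Time passes only in rows, so rows that repeat a pose let the fingers close. It gives the time, the measured TCP pose, the force, the opening and the grip force at its end, in the units of the state.
- read_state(): the state, without advancing time (a new reading comes with each control period).
- capture(name): name is "side" or "top" or "wrist"; returns a dict with "image" (384x512x3 uint8, red, green, blue), "vertical_fov" (degrees; the focal length in pixels is half the picture's height over the tangent of half this angle, whatever the lens; pixels are square), "cx", "cy" (the principal point, pixels), "world_from_camera" (4x4, takes a point from camera to world coordinates); the wrist camera has in their place "T_tool_cam" (4x4, takes a point from camera to tool coordinates, whose origin is the TCP and whose axes are the flange's). Camera axes: x right, y down, z forward; pixel columns grow to the right and rows downward; lengths in m; the calibration is good to about 2 mm. The wrist camera is an equidistant fisheye: a pixel r from the principal point sees the ray r / f radians off the axis. A picture is of the moment at which its call begins: read the wrist's pose just before it. There is no depth.
- hand_in(): hands the job in; it is judged then, once.
The state is a dict: "time_s": time; "joint_positions": joint angles; "qvel": joint speeds; "tau": joint torques, N m; "position": TCP position; "tcp_rot": TCP orientation; "force": force on the tool from outside, world axes, zero at the start; "moment": the same for the moment, N m; "opening": opening from 0.0 (shut) to 1.0 (fully open); "grasp_force": force on a finger pad.
Only numpy, scipy, OpenCV 4.12 (cv2) and the standard library are available. Lean on these libraries where they do the work, as an engineer would, in place of code of your own. Each camera call takes 0.05 s, during which the arm holds its last target. There are 200 camera calls.

### The job

Set the rack gauge to the master lid, the middle-sized of the three lids on the ware board: crank the jaw fully back, then lay the lid flat on the bed between the jaw and the two pins, and let go of it. Then crank the jaw up in the closing direction until it has pushed the lid home against both pins and bears on it with about 7 N (biscuit ware chips: never more than 12 N), and let go of the crank with its backlash still taken up on the closing side. Leave the other lids and the small jar where they are.

Things in the scene. Friction and masses are not known exactly. Their poses are not given: they have to be found in the camera images.
- gauge: bench rim gauge, fixed: a flat aluminium bed 120 (its x) by 280 (its y) by 30 mm high. Origin at table height, under the jaw's line of travel (x = 0), 30 mm towards +y from the bed's middle. The jaw slides along the gauge's +y to close, towards two pins on a cross bar. A grey gear box, 20 mm high, stands on the bed at the -y end and carries the crank
- bed (a point): point on the bed's top, x = 0, y = 23 mm: a lid laid centred here clears pins and fully open jaw by 5 mm or more. Pins: upright, steel, 12 mm diameter, 15 mm high, x = +-24 mm; their bar is clamped anew each time, pins anywhere from y = 71 to 87 mm, not measured: where the lid comes home must be felt. A lid touching both has its centre at x = 0, 39.2 mm in -y of the pins
- jaw: the sliding steel jaw on the bed, 44 mm wide (x), 34 mm long (y), top 15 mm above the bed. Its front is a sprung pad plate that yields 1 mm per 3 N and bottoms at 5.5 mm. Origin on the bed, under the front face of the unloaded pad. It moves 30 mm along the gauge's +y per rad of pinion and stays where it is put (friction of the whole drive is about 9 N at the jaw)
- jaw_face (a point): middle of the flat front face of the unloaded pad, 8 mm above the bed
- pinion (a joint): turn of the round drive plate under the crank, 0 to 1.6 rad, clockwise from above is positive and closes the jaw. 0: jaw fully back, its face at y = -22.5 mm of the gauge; depending on where the pins are clamped, the jaw first touches the lid that is home at 0.48 to 1.02 rad
- crank (a joint): backlash: turn of the crank arm relative to the drive plate, 0 to 0.30 rad, clockwise from above positive. At 0.30 the slack is taken up for closing (turning on clockwise closes the jaw), at 0 for opening; between them the crank moves loose (under 1 N at the handle). A brass dog pin on the plate, between the two prongs of the crank's tail, shows it
- crank_axis (a point): point on the vertical axis of crank and drive plate, at the height of handle
- handle (a point): centre, half-way up, of the upright wooden crank handle: 20 mm diameter, 40 mm high (70 to 110 mm above the table), spinning freely on its pin, so a gripper holding it need not turn. Circle radius 65 mm about crank_axis. Slack taken up and jaw free, it takes about 4 N to move; up to 1.5 N more while the jaw slides the lid along; 1 N of jaw force on the lid adds 0.46 N
- lid_knob (a point): centre, half-way up, of the master lid's knob: upright cylinder 20 mm diameter, 34 mm high, standing on the disc; 23 mm above lid_center. The lid is best held here
- lid_center (a point): centre of the master lid's disc, half-way up: biscuit-fired clay, 80 mm diameter, 12 mm thick, flat underneath, about 0.22 kg; it starts on the ware board (top 12 mm above the table). z of the lid is up
- lid: the master lid; origin at the centre of its underside (the same lid as lid_center)
- lid_small: another lid on the board, 62 mm diameter, same knob; to be left alone. Origin under its centre
- lid_large: another lid on the board, 98 mm diameter, same knob; to be left alone. Origin under its centre
- jar: small open jar, 72 mm wide, 70 mm high; bystander, origin under its centre
There are look-alikes about, which are no part of the job. What is shaped like the lid but blue, green or yellow is not meant.

How it is judged:
By the outcome, as a careful person would: the job done as asked, in the order asked, and still so for the second after the job is handed in, with the robot touching nothing.
It also fails if it takes over 72 s, if anything falls off the work surface, if the arm or the gripper's body presses on something with over 40 N, if the wrist force passes 120 N, or if a joint passes its speed limit or range.

## Working session

There is one attempt and no reset: what is moved stays moved. The work goes in short steps, Python scripts to look and compute and a tool call to move; the robot and the scene stay as the last step left them, time stands still between calls to the robot, and variables do not carry over. Pictures are saved under pics/ and viewed, at most 10 in all, crops included, and the job is handed in when it is done.

Besides the shell and the picture viewer there is one more tool, called after "Emit:" by a JSON object that holds its "api" and its "payload", one argument or row to a line. step_arm: Moves the arm, as the interface text tells. Scaled input: -1 to 1 covers 0.3 m each way for a shift and 45 degrees each way for a turn. Its arguments: {"type":"object","properties":{"steps":{"type":"array"}},"required":["steps"]}

```bash
mkdir -p pics; ls; cat > h.py <<'E'
from rig import *
import numpy as np, cv2
def cap(n,save=None):
    s=read_state(); c=capture(n)
    if save: cv2.imwrite('pics/'+save,c['image'][:,:,::-1])
    if n=='wrist':
        T=np.eye(4);T[:3,:3]=np.array(s['tcp_rot']);T[:3,3]=s['position'];c['world_from_camera']=T@np.array(c['T_tool_cam'])
    c['fish']=n=='wrist'
    c['f']=c['image'].shape[0]/2/np.tan(np.radians(c['vertical_fov'])/2)
    return c
def ray(c,u,v):
    x=(u-c['cx'])/c['f'];y=(v-c['cy'])/c['f']
    if c['fish']:
        r=np.hypot(x,y)+1e-12;d=np.array([x/r*np.sin(r),y/r*np.sin(r),np.cos(r)])
    else: d=np.array([x,y,1.])
    T=np.array(c['world_from_camera']);return T[:3,3],T[:3,:3]@d
def onz(c,u,v,z):
    o,d=ray(c,u,v);return o+d*(z-o[2])/d[2]
def proj(c,p):
    T=np.array(c['world_from_camera']);q=T[:3,:3].T@(np.array(p)-T[:3,3])
    if c['fish']:
        r=np.hypot(q[0],q[1]);t=np.arctan2(r,q[2]);k=c['f']*t/r;return np.array([c['cx']+k*q[0],c['cy']+k*q[1]])
    return np.array([c['cx'],c['cy']])+c['f']*q[:2]/q[2]
E
python3 - <<'E'
from h import *
a=cap('top');b=cap('side');w=cap('wrist')
for n,c in zip('tsw',(a,b,w)):
    print(n,c['f'],c['cx'],c['cy'],np.round(c['world_from_camera'],3).tolist())
im=np.hstack([a['image'],b['image']])
cv2.imwrite('pics/top.png',cv2.resize(a['image'],(800,600),interpolation=cv2.INTER_CUBIC)[:,:,::-1])
cv2.imwrite('pics/side.png',b['image'][:,:,::-1])
s=read_state();print(s)
E
```

```text
pics
t 381.72019562666753 259.9131575109251 195.93019774303264 [[-0.025, -0.98, 0.199, 0.245], [-1.0, 0.026, 0.001, 0.05], [-0.006, -0.199, -0.98, 1.106], [0.0, 0.0, 0.0, 1.0]]
s 359.3933359588881 253.0678975616936 191.26775947999965 [[0.703, -0.49, 0.515, -0.108], [-0.711, -0.481, 0.513, -0.528], [-0.004, -0.727, -0.687, 0.881], [0.0, 0.0, 0.0, 1.0]]
w 297.3186396354542 253.10460504814307 189.12247237535007 [[0.345, 0.903, 0.256, 0.146], [0.939, -0.331, -0.096, 0.612], [-0.002, 0.273, -0.962, 0.382], [0.0, 0.0, 0.0, 1.0]]
{'time_s': 0.15, 'joint_positions': array([ 5.95571769e+01,  3.02684586e+01,  8.21396590e+01, -1.59658476e-04,
        6.76898334e+01, -1.02267728e+01]), 'qvel': array([-0.06995038, -0.16409334, -0.2321976 , -0.00194016,  0.03926031,
       -0.04176637]), 'tau': array([ 5.56555806e-04, -4.40429771e+01, -1.76843673e+01,  6.33448153e-02,
        5.52179141e-02, -7.47372724e-05]), 'position': array([0.21567348, 0.58605035, 0.24677712]), 'tcp_rot': array([[-9.38396494e-01,  3.45559365e-01, -8.63977354e-04],
       [ 3.45560314e-01,  9.38395382e-01, -1.47518321e-03],
       [ 3.00988988e-04, -1.68286303e-03, -9.99998539e-01]]), 'force': array([-0.03878836, -0.95110688,  0.03569189]), 'moment': array([-0.00294603,  0.03153287, -0.01730951]), 'grasp_force': 0.0, 'opening': 0.9992385951086161}
```

View pics/top.png

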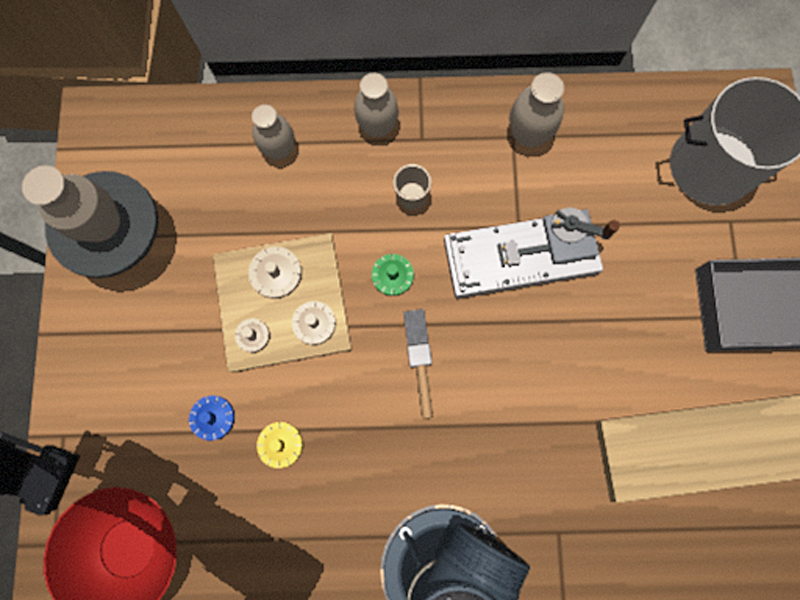

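View pics/side.png

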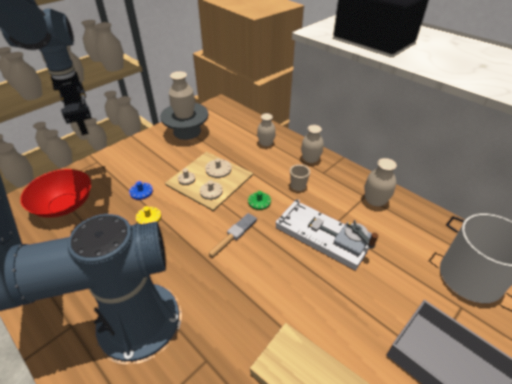

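The top view has three white lids on the board: large at (275,271), middle at (314,323) and small at (252,335). The blue, green and yellow look-alikes are off the board. The gauge is at (525,255), with its pins at the left end and the crank handle at (610,230). By size the master should be the one at (314,323). I'll measure it and confirm with a crop.

```bash
python3 - <<'E'
from h import *
a=cap('top');im=a['image'];hsv=cv2.cvtColor(im,cv2.COLOR_RGB2HSV)
m=((hsv[...,1]<75)&(hsv[...,2]>140)).astype(np.uint8)
m=cv2.morphologyEx(m,cv2.MORPH_CLOSE,np.ones((5,5)))
cs,_=cv2.findContours(m,cv2.RETR_EXTERNAL,cv2.CHAIN_APPROX_NONE)
for c in cs:
    if cv2.contourArea(c)<150: continue
    x,y,w,h=cv2.boundingRect(c)
    if x<130 or x>400 or y<130 or y>300: continue
    gauge=x>270
    z=.03 if gauge else .024
    P=np.array([onz(a,u,v,z)[:2] for u,v in c[:,0]]).astype(np.float32)
    print((x,y,w,h),'circ',np.round(cv2.minEnclosingCircle(P),4) if 0 else cv2.minEnclosingCircle(P),'rect',cv2.minAreaRect(P), 'ell',cv2.fitEllipse(P))
cr=im[130:250,130:400]
cv2.imwrite('pics/crop.png',cv2.resize(cr,None,fx=2.9,fy=2.9,interpolation=cv2.INTER_CUBIC)[:,:,::-1])
E
```

```text
(261, 216, 16, 18) circ ((0.37954989075660706, 0.03085768036544323), 0.028513863682746887) rect ((0.37856727838516235, 0.031582579016685486), (0.04659092053771019, 0.0421304777264595), 12.105645179748535) ell ((0.3767353594303131, 0.030084244906902313), (0.04313553869724274, 0.047588784247636795), 65.16876220703125)
(150, 203, 22, 23) circ ((0.41943877935409546, 0.33826130628585815), 0.03200997784733772) rect ((0.41941457986831665, 0.33824819326400757), (0.060838647186756134, 0.061685338616371155), 45.56159591674805) ell ((0.4195714294910431, 0.33797699213027954), (0.06034877896308899, 0.060856521129608154), 173.84315490722656)
(186, 193, 29, 28) circ ((0.43919169902801514, 0.224419504404068), 0.04118695482611656) rect ((0.43843233585357666, 0.224985271692276), (0.08099870383739471, 0.07889316231012344), 88.49381256103516) ell ((0.43983200192451477, 0.22456087172031403), (0.07823599129915237, 0.0797761008143425), 179.9775390625)
(159, 158, 34, 33) circ ((0.5383493900299072, 0.29808133840560913), 0.04989911988377571) rect ((0.5375307202339172, 0.2975505292415619), (0.09717044979333878, 0.09701647609472275), 0.5990219116210938) ell ((0.5385380983352661, 0.2982093393802643), (0.09594576060771942, 0.0969327986240387), 17.773927688598633)
(284, 133, 102, 56) circ ((0.5620861649513245, -0.1684504747390747), 0.14997780323028564) rect ((0.5669487714767456, -0.1679881513118744), (0.1320710927248001, 0.279605507850647), 8.706488609313965) ell ((0.5620719790458679, -0.1674063503742218), (0.13730859756469727, 0.3342518210411072), 8.84499740600586)
```

View pics/crop.png

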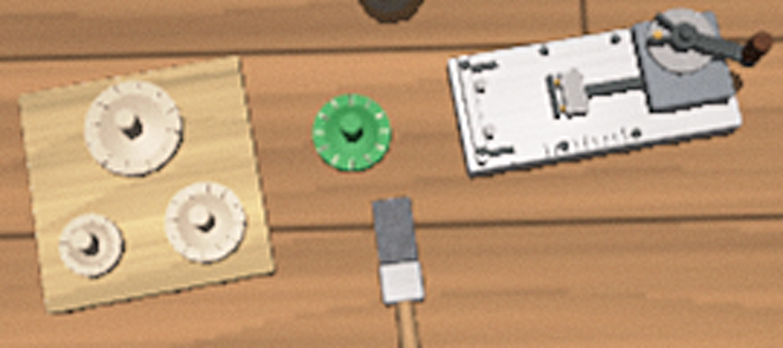

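Sizes at z=24 mm are 61, 79 and 97 mm, so the master is the lid at full-view (314,323), or (203,222) in the crop, at world (0.440, 0.225). The crop also shows the gauge pins at (480,87) and (488,130), the jaw at (570,92), the crank axis at (685,40) and the handle at (757,47). Next, the gauge frame.

```bash
python3 - <<'E'
from h import *
a=cap('top')
P=lambda u,v,z: onz(a,130+u/2.9,130+v/2.9,z)[:2]
c={k:P(*p,.03) for k,p in dict(tl=(449,58),bl=(471,178),br=(739,126)).items()}
for k in c: print(k,c[k].round(4))
L=c['br']-c['bl'];W=c['tl']-c['bl']
print('len',np.linalg.norm(L),'wid',np.linalg.norm(W))
ydir=-L/np.linalg.norm(L); yaw=np.degrees(np.arctan2(-ydir[0],ydir[1]))
W_=W/np.linalg.norm(W);print('yaw',yaw,'yaw from W',np.degrees(np.arctan2(W_[1],W_[0])))
yw=np.radians(yaw);X=np.array([np.cos(yw),np.sin(yw)]);Y=np.array([-np.sin(yw),np.cos(yw)])
mid=(c['tl']+c['br'])/2; O=mid+.03*Y;print('origin',O,'bed',O+.023*Y)
for k,p in dict(pin1=(480,87,.045),pin2=(488,130,.045),jawf=(551,95,.045),axis=(685,38,.06),handle=(762,40,.11),nut=(685,35,.075)).items():
    q=P(*p); print(k,q.round(4),'gauge',(X@(q-O)).round(4),(Y@(q-O)).round(4))
E
```

```text
tl [ 0.5996 -0.0252]
bl [ 0.4744 -0.0423]
br [ 0.5206 -0.3127]
len 0.2743861146165293 wid 0.12640412284482075
yaw 9.689397930613492 yaw from W 7.784503851304014
origin [ 0.55503597 -0.13937824] bed [ 0.55116491 -0.11670634]
pin1 [ 0.5636 -0.0538] gauge 0.0229 0.0829
pin2 [ 0.5192 -0.0598] gauge -0.0219 0.0845
jawf [ 0.5535 -0.124 ] gauge 0.001 0.0154
axis [ 0.6041 -0.2574] gauge 0.0285 -0.1246
handle [ 0.583  -0.3149] gauge -0.002 -0.1777
nut [ 0.602  -0.2532] gauge 0.0272 -0.1201
```

Emit:
{"api": "step_arm", "payload": {
  "steps": [
    [-0.78, -0.62, 0, 0, 0, 1, -1],
    [-0.78, -0.62, 0, 0, 0, 1, -1],
    [-0.78, -0.62, 0, 0, 0, 1, -1],
    [-0.78, -0.62, 0, 0, 0, 1, -1],
    [-0.78, -0.62, 0, 0, 0, 1, -1],
    [-0.78, -0.62, 0, 0, 0, 1, -1],
    [-0.78, -0.62, 0, 0, 0, 1, -1],
    [-0.78, -0.62, 0, 0, 0, 1, -1]
  ]
}}

```text
time_s: 0.92
position: [0.3741, 0.3266, 0.2476]
tcp_rot: [[-0.414, 0.91, 0.001], [0.91, 0.414, -0.002], [-0.003, 0.0, -1.0]]
force: [0.0, 0.2, -0.0]
opening: 1.001
grasp_force: 0.0
```

```bash
cat >> h.py <<'E'
from scipy.spatial.transform import Rotation as Ro
def goal(p,yaw=90.):
    "shift/turn numbers from measured pose to TCP p, pointing down, tool x at yaw"
    s=read_state();R=np.array(s['tcp_rot']);y=np.radians(yaw)
    x=np.array([np.cos(y),np.sin(y),0]);z=np.array([0,0,-1.]);T=np.c_[x,np.cross(z,x),z]
    d=R.T@(np.array(p)-s['position'])/.3;r=Ro.from_matrix(R.T@T).as_rotvec(degrees=True)/45
    print('t',round(s['time_s'],2),'pos',s['position'].round(4),'yaw',np.degrees(np.arctan2(R[1,0],R[0,0])).round(1),'F',s['force'].round(1),'op',round(s['opening'],3),'row',d.round(3),r.round(3))
E
python3 -c "
from h import *
goal((.59,-.30,.24))
a=cap('top')
for u,v,z in ((672,165,.15),(690,185,0.0),(657,172,.12),(533,148,0),(514,120,.08)): print(u,v,onz(a,u/1.5625,v/1.5625,z))"
```

```text
t 0.92 pos [0.3741 0.3266 0.2476] yaw 114.4 F [ 0.   0.2 -0. ] op 1.001 row [-2.199 -0.209  0.031] [0.001 0.003 0.543]
672 165 [ 0.67377821 -0.40993492  0.15      ]
690 185 [ 0.69798637 -0.51263488  0.        ]
657 172 [ 0.67477532 -0.39652523  0.12      ]
533 148 [ 0.78503192 -0.20960486  0.        ]
514 120 [ 0.80341437 -0.15910996  0.08      ]
```

Emit:
{"api": "step_arm", "payload": {
  "steps": [
    [-0.99, -0.1, 0, 0, 0, 0.543, -1],
    [-0.99, -0.1, 0, 0, 0, 0.543, -1],
    [-0.99, -0.1, 0, 0, 0, 0.543, -1],
    [-0.99, -0.1, 0, 0, 0, 0.543, -1],
    [-0.99, -0.1, 0, 0, 0, 0.543, -1],
    [-0.99, -0.1, 0, 0, 0, 0.543, -1],
    [-0.99, -0.1, 0, 0, 0, 0.543, -1],
    [-0.99, -0.1, 0, 0, 0, 0.543, -1]
  ]
}}

```text
time_s: 1.63
position: [0.4719, 0.0447, 0.248]
tcp_rot: [[-0.002, 1.0, 0.004], [1.0, 0.002, -0.002], [-0.002, 0.004, -1.0]]
force: [-0.4, 0.8, -0.4]
opening: 0.998
grasp_force: 0.0
```

Emit:
{"api": "step_arm", "payload": {
  "steps": [
    [-0.95, 0.33, 0, 0, 0, 0, -1],
    [-0.95, 0.33, 0, 0, 0, 0, -1],
    [-0.95, 0.33, 0, 0, 0, 0, -1],
    [-0.95, 0.33, 0, 0, 0, 0, -1],
    [-0.95, 0.33, 0, 0, 0, 0, -1],
    [-0.95, 0.33, 0, 0, 0, 0, -1],
    [-0.95, 0.33, 0, 0, 0, 0, -1],
    [-0.95, 0.33, 0, 0, 0, 0, -1],
    [-0.95, 0.33, 0, 0, 0, 0, -1]
  ]
}}

```text
invalid input
```

Emit:
{"api": "step_arm", "payload": {
  "steps": [
    [0, 0, 0, 0, 0, 0, -1],
    [0, 0, 0, 0, 0, 0, -1]
  ]
}}

```text
time_s: 1.8
position: [0.4682, 0.0498, 0.2474]
tcp_rot: [[-0.006, 1.0, -0.001], [1.0, 0.006, 0.001], [0.001, -0.001, -1.0]]
force: [-0.5, -0.2, -0.3]
opening: 0.997
grasp_force: 0.0
```

```bash
python3 -c "
from h import *
w=cap('wrist');cv2.imwrite('pics/w1.png',cv2.resize(w['image'],(800,600))[:,:,::-1]);goal((.583,-.315,.2))"
```

```text
t 1.85 pos [0.4677 0.0505 0.2473] yaw 90.4 F [-0.2 -0.3  0.9] op 1.007 row [-1.221  0.375  0.156] [-0.002 -0.001  0.009]
```

View pics/w1.png

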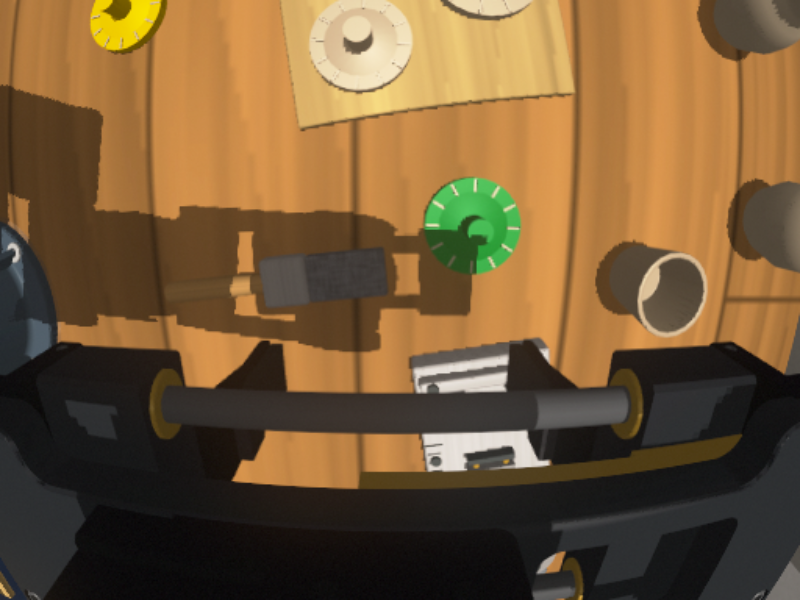

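The wrist view shows everything on the tool's +x side. The master lid is at (358,45) and the gauge is cut off at (480,430). I sent nine rows by mistake and that call was refused. Moving on to the crank.

Emit:
{"api": "step_arm", "payload": {
  "steps": [
    [-1, 0.35, 0, 0, 0, 0, -1],
    [-1, 0.35, 0, 0, 0, 0, -1],
    [-1, 0.35, 0, 0, 0, 0, -1],
    [-1, 0.35, 0, 0, 0, 0, -1],
    [-1, 0.35, 0, 0, 0, 0, -1],
    [-1, 0.35, 0, 0, 0, 0, -1],
    [-1, 0.35, 0, 0, 0, 0, -1],
    [-1, 0.35, 0, 0, 0, 0, -1]
  ]
}}

```text
time_s: 2.52
position: [0.5773, -0.2516, 0.2475]
tcp_rot: [[-0.008, 1.0, 0.001], [1.0, 0.008, -0.001], [-0.001, 0.001, -1.0]]
force: [1.4, -0.3, -0.4]
opening: 0.997
grasp_force: 0.0
```

Emit:
{"api": "step_arm", "payload": {
  "steps": [
    [-0.25, 0.04, 0.1, 0, 0, 0, -1],
    [-0.25, 0.04, 0.1, 0, 0, 0, -1],
    [-0.25, 0.04, 0.1, 0, 0, 0, -1],
    [-0.25, 0.04, 0.1, 0, 0, 0, -1],
    [-0.25, 0.04, 0.1, 0, 0, 0, -1]
  ]
}}

```text
time_s: 2.93
position: [0.5882, -0.3225, 0.217]
tcp_rot: [[-0.008, 1.0, -0.001], [1.0, 0.008, 0.002], [0.002, -0.001, -1.0]]
force: [0.4, 0.0, -0.1]
opening: 0.998
grasp_force: 0.0
```

```bash
python3 -c "
from h import *
w=cap('wrist');np.save('w2.npy',w,allow_pickle=True);cv2.imwrite('pics/w2.png',cv2.resize(w['image'],(800,600))[:,:,::-1]);goal((.583,-.315,.2))"
```

```text
t 2.98 pos [ 0.5883 -0.3224  0.2177] yaw 90.5 F [-0.1  1.2  0.1] op 0.998 row [ 0.025 -0.017  0.059] [-0.001 -0.002  0.011]
```

View pics/w2.png

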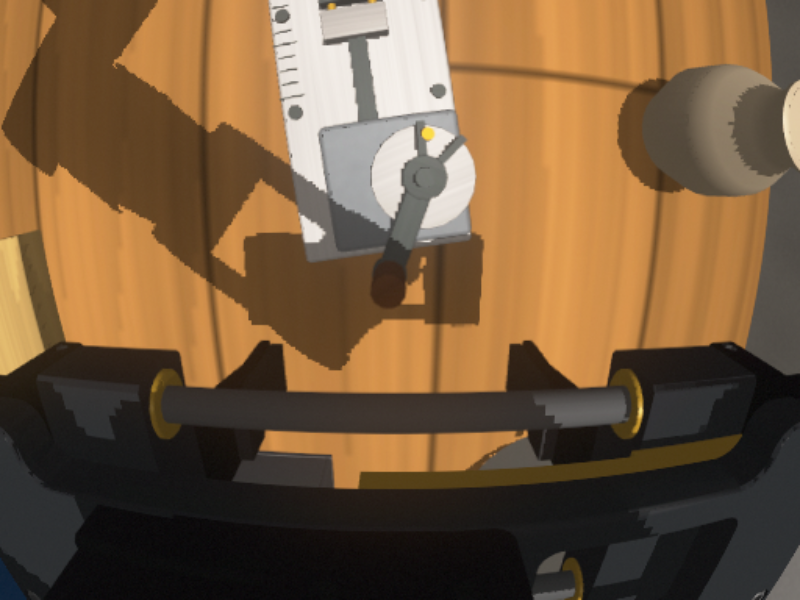

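Wrist view: handle at (388,285), crank axis hub at (425,177), brass dog at (428,132) touching the left prong. The crank is close to the closing-side contact.

```bash
python3 - <<'E'
from h import *
w=np.load('w2.npy',allow_pickle=True).item();im=w['image']
hsv=cv2.cvtColor(im,cv2.COLOR_RGB2HSV).astype(int)
s=.64
P=lambda u,v,z:onz(w,u*s,v*s,z)
sub=im[160:205,230:270].astype(int)
m=(sub[...,0]>sub[...,2]*1.6)&(sub.sum(2)<170)
print('handle px extents',[ (np.where(m)[1].min()+230)/s,(np.where(m)[1].max()+230)/s,(np.where(m)[0].min()+160)/s,(np.where(m)[0].max()+160)/s])
for z in(.09,.11):print('handle',z,P(388,285,z),P(388,288,z))
for z in(.065,.075):print('axis',z,P(425,177,z))
print('jaw face/ plate',P(353,40,.045))
for p in((307,262),(470,240)):print('bed/gear corner',P(*p,.03))
print('gear left/bot',P(337,250,.05),'gear tl',P(320,128,.05),'tr',P(455,110,.05))
print('cam',w['world_from_camera'][:3,3], 'proj handle top/bot of (0.583,-.315)',proj(w,(.583,-.315,.11))/s,proj(w,(.583,-.315,.07))/s)
E
```

```text
handle px extents [np.float64(370.3125), np.float64(404.6875), np.float64(260.9375), np.float64(306.25)]
handle 0.09 [ 0.58384304 -0.31559661  0.09      ] [ 0.58385261 -0.31740944  0.09      ]
handle 0.11 [ 0.58414714 -0.31044932  0.11      ] [ 0.58415598 -0.31212421  0.11      ]
axis 0.065 [ 0.60571827 -0.25323326  0.065     ]
axis 0.075 [ 0.60509712 -0.25304978  0.075     ]
jaw face/ plate [ 0.55882422 -0.16066743  0.045     ]
bed/gear corner [ 0.52465846 -0.3144627   0.03      ]
bed/gear corner [ 0.6407057  -0.29751157  0.03      ]
gear left/bot [ 0.54917727 -0.30214842  0.05      ] gear tl [ 0.53853526 -0.22128819  0.05      ] tr [ 0.6254387  -0.20890743  0.05      ]
cam [ 0.58783944 -0.24795189  0.3528364 ] proj handle top/bot of (0.583,-.315) [385.84151201 293.10704708] [387.18831959 276.1021447 ]
```

Emit:
{"api": "step_arm", "payload": {
  "steps": [
    [0.023, -0.015, 0.405, 0, 0, 0.01, -1],
    [0.023, -0.015, 0.405, 0, 0, 0.01, -1],
    [0.023, -0.015, 0.405, 0, 0, 0.01, -1],
    [0.023, -0.015, 0.405, 0, 0, 0.01, -1],
    [0.023, -0.015, 0.405, 0, 0, 0.01, 0],
    [0.023, -0.015, 0.405, 0, 0, 0.01, 1],
    [0.023, -0.015, 0.405, 0, 0, 0.01, 1],
    [0.023, -0.015, 0.405, 0, 0, 0.01, 1]
  ]
}}

```text
time_s: 3.65
position: [0.5852, -0.3196, 0.0997]
tcp_rot: [[0.001, 1.0, 0.005], [1.0, -0.001, -0.004], [-0.004, 0.005, -1.0]]
force: [0.5, 0.0, 0.7]
opening: 0.781
grasp_force: 0.0
```

Emit:
{"api": "step_arm", "payload": {
  "steps": [
    [0, 0, 0, 0, 0, 0, 1],
    [0, 0, 0, 0, 0, 0, 1],
    [0, 0, 0, 0, 0, 0, 1],
    [0, 0, 0, 0, 0, 0, 1]
  ]
}}

```text
time_s: 3.98
position: [0.5833, -0.3187, 0.0965]
tcp_rot: [[0.002, 1.0, 0.0], [1.0, -0.002, -0.0], [-0.0, 0.0, -1.0]]
force: [1.0, 0.2, -0.1]
opening: 0.478
grasp_force: 0.0
```

```bash
python3 -c "
from h import *
goal((.584,-.3155,.096))"
```

```text
t 3.98 pos [ 0.5833 -0.3187  0.0965] yaw 89.9 F [ 1.   0.2 -0.1] op 0.478 row [0.011 0.002 0.002] [ 0.001  0.    -0.002]
```

Emit:
{"api": "step_arm", "payload": {
  "steps": [
    [0.01, 0.002, 0, 0, 0, 0, 1],
    [0.01, 0.002, 0, 0, 0, 0, 1],
    [0.01, 0.002, 0, 0, 0, 0, 1],
    [0.01, 0.002, 0, 0, 0, 0, 1],
    [0.01, 0.002, 0, 0, 0, 0, 1],
    [0.01, 0.002, 0, 0, 0, 0, 1]
  ]
}}

```text
time_s: 4.48
position: [0.5838, -0.3153, 0.0959]
tcp_rot: [[0.002, 1.0, -0.0], [1.0, -0.002, 0.0], [0.0, -0.0, -1.0]]
force: [-0.3, 1.8, 0.9]
opening: 0.215
grasp_force: 30.0
```

```bash
python3 -c "
from h import *
s=read_state();goal((.584,-.3155,.096));print(s['grasp_force'],s['moment'])"
```

```text
t 4.48 pos [ 0.5838 -0.3153  0.0959] yaw 89.9 F [-0.3  1.8  0.9] op 0.215 row [-0.001  0.001 -0.   ] [-0.    -0.001 -0.002]
30.001102943779188 [ 0.02035898  0.02271224 -0.00712025]
```

```bash
cat >> h.py <<'E'
def arc(a1,A,r=.065,n=8,p0=None):
    "rows from current point along circle about A to angle a1"
    s=read_state();p=np.array(s['position'][:2] if p0 is None else p0);a0=np.degrees(np.arctan2(*(p-A)[::-1]))
    print('t',round(s['time_s'],2),'angle',a0.round(2),'r',np.linalg.norm(p-A).round(4),'F',s['force'].round(1),'z',s['position'][2].round(4))
    for a in np.radians(np.linspace(a0,a1,n+1)[1:]):
        q=(A+r*np.array([np.cos(a),np.sin(a)])-p)/.3
        print([q[1].round(3),q[0].round(3)])
E
python3 -c "
from h import *
arc(-60.8,np.array((.605,-.253)))"
```

```text
t 4.48 angle -108.77 r 0.0658 F [-0.3  1.8  0.9] z 0.0959
[np.float64(-0.004), np.float64(0.023)]
[np.float64(-0.007), np.float64(0.045)]
[np.float64(-0.009), np.float64(0.068)]
[np.float64(-0.008), np.float64(0.09)]
[np.float64(-0.005), np.float64(0.113)]
[np.float64(0.001), np.float64(0.135)]
[np.float64(0.009), np.float64(0.156)]
[np.float64(0.019), np.float64(0.176)]
```

Emit:
{"api": "step_arm", "payload": {
  "steps": [
    [-0.004, 0.023, 0, 0, 0, 0, 1],
    [-0.007, 0.045, 0, 0, 0, 0, 1],
    [-0.009, 0.068, 0, 0, 0, 0, 1],
    [-0.008, 0.09, 0, 0, 0, 0, 1]
  ]
}}

```text
time_s: 4.82
position: [0.6108, -0.3185, 0.0959]
tcp_rot: [[0.002, 1.0, -0.002], [1.0, -0.002, -0.0], [-0.0, -0.002, -1.0]]
force: [-3.6, -2.3, 0.9]
opening: 0.219
grasp_force: 30.0
```

```bash
python3 -c "
from h import *
arc(-45,np.array((.605,-.253)),p0=(.5838+.09*.3,-.3153-.008*.3))
arc(-45,np.array((.605,-.253)))"
```

```text
t 4.82 angle -84.88 r 0.065 F [-3.6 -2.3  0.9] z 0.0959
[np.float64(0.002), np.float64(0.019)]
[np.float64(0.006), np.float64(0.037)]
[np.float64(0.012), np.float64(0.055)]
[np.float64(0.019), np.float64(0.072)]
[np.float64(0.028), np.float64(0.089)]
[np.float64(0.038), np.float64(0.105)]
[np.float64(0.05), np.float64(0.12)]
[np.float64(0.062), np.float64(0.134)]
t 4.82 angle -84.93 r 0.0657 F [-3.6 -2.3  0.9] z 0.0959
[np.float64(0.005), np.float64(0.018)]
[np.float64(0.009), np.float64(0.037)]
[np.float64(0.015), np.float64(0.055)]
[np.float64(0.022), np.float64(0.072)]
[np.float64(0.031), np.float64(0.089)]
[np.float64(0.041), np.float64(0.105)]
[np.float64(0.052), np.float64(0.12)]
[np.float64(0.065), np.float64(0.134)]
```

Emit:
{"api": "step_arm", "payload": {
  "steps": [
    [0.003, 0.018, 0, 0, 0, 0, 1],
    [0.007, 0.037, 0, 0, 0, 0, 1],
    [0.013, 0.055, 0, 0, 0, 0, 1],
    [0.02, 0.072, 0, 0, 0, 0, 1],
    [0.029, 0.089, 0, 0, 0, 0, 1],
    [0.039, 0.105, 0, 0, 0, 0, 1],
    [0.05, 0.12, 0, 0, 0, 0, 1],
    [0.063, 0.134, 0, 0, 0, 0, 1]
  ]
}}

```text
time_s: 5.48
position: [0.6516, -0.2988, 0.0959]
tcp_rot: [[0.002, 1.0, 0.0], [1.0, -0.002, -0.0], [-0.0, 0.0, -1.0]]
force: [-3.7, -2.3, -1.4]
opening: 0.22
grasp_force: 30.0
```

```bash
python3 -c "
from h import *
c=(.6108+.134*.3,-.3177+.063*.3);print(c,read_state()['position'])
arc(-29,np.array((.605,-.253)),p0=c)"
```

```text
(0.651, -0.29879999999999995) [ 0.65163401 -0.29880702  0.09594639]
t 5.48 angle -44.88 r 0.0649 F [-3.7 -2.3 -1.4] z 0.0959
[np.float64(0.005), np.float64(0.005)]
[np.float64(0.011), np.float64(0.01)]
[np.float64(0.017), np.float64(0.015)]
[np.float64(0.022), np.float64(0.02)]
[np.float64(0.029), np.float64(0.024)]
[np.float64(0.035), np.float64(0.028)]
[np.float64(0.041), np.float64(0.032)]
[np.float64(0.048), np.float64(0.036)]
```

Emit:
{"api": "step_arm", "payload": {
  "steps": [
    [0.005, 0.006, 0, 0, 0, 0.08, 1],
    [0.011, 0.011, 0, 0, 0, 0.16, 1],
    [0.017, 0.016, 0, 0, 0, 0.24, 1],
    [0.022, 0.021, 0, 0, 0, 0.32, 1],
    [0.029, 0.025, 0, 0, 0, 0.38, 1],
    [0.035, 0.029, 0, 0, 0, 0.44, 1],
    [0.041, 0.033, 0, 0, 0, 0.5, 1],
    [0.048, 0.037, 0, 0, 0, 0.55, 1]
  ]
}}

```text
time_s: 6.15
position: [0.6621, -0.284, 0.0959]
tcp_rot: [[0.422, 0.907, -0.001], [0.907, -0.422, 0.001], [0.0, -0.001, -1.0]]
force: [-3.8, -2.9, -0.5]
opening: 0.223
grasp_force: 30.0
```

```bash
sed -i 's|print(\[q\[1\].round(3),q\[0\].round(3)\])|q=np.array(s["tcp_rot"]).T@np.r_[q,0];print(np.degrees(a).round(1),q[:2].round(4).tolist())|' h.py
python3 -c "
from h import *
c=(.651+.037*.3,-.2988+.048*.3);print(c,read_state()['position'])
arc(-13,np.array((.605,-.253)),p0=c)
w=cap('wrist','w3.png')"
```

```text
(0.6621, -0.2844) [ 0.662108   -0.28404348  0.09590969]
t 6.15 angle -28.81 r 0.0652 F [-3.8 -2.9 -0.5] z 0.0959
-26.8 [0.0075, -0.0002]
-24.9 [0.015, -0.0001]
-22.9 [0.0224, -0.0002]
-20.9 [0.0299, -0.0006]
-18.9 [0.0373, -0.0013]
-17.0 [0.0448, -0.0022]
-15.0 [0.0521, -0.0033]
-13.0 [0.0595, -0.0048]
```

View pics/w3.png

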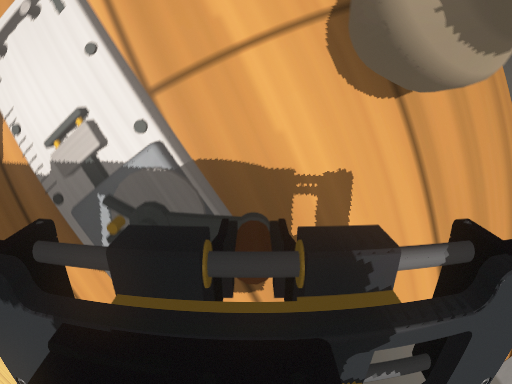

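The picture shows the jaw plate at about (65,130), still some way to go before the gear box stop. The vase stands clear on the right. Continuing in small steps and watching the force.

Emit:
{"api": "step_arm", "payload": {
  "steps": [
    [0.0075, 0, 0, 0, 0, 0, 1],
    [0.015, 0, 0, 0, 0, 0, 1],
    [0.0224, 0, 0, 0, 0, 0, 1]
  ]
}}

```text
time_s: 6.45
position: [0.663, -0.2823, 0.0959]
tcp_rot: [[0.417, 0.909, -0.005], [0.909, -0.417, -0.007], [-0.008, -0.001, -1.0]]
force: [-9.5, -14.9, -0.7]
opening: 0.224
grasp_force: 30.0
```

Emit:
{"api": "step_arm", "payload": {
  "steps": [
    [0.007, -0.0005, 0, 0, 0, 0, 1],
    [0.011, -0.0008, 0, 0, 0, 0, 1]
  ]
}}

```text
time_s: 6.62
position: [0.6631, -0.282, 0.0959]
tcp_rot: [[0.417, 0.909, -0.006], [0.909, -0.417, -0.011], [-0.012, -0.001, -1.0]]
force: [-12.1, -19.4, -1.9]
opening: 0.22
grasp_force: 30.0
```

```bash
python3 -c "
from h import *
arc(-11,np.array((.605,-.253)))"
```

```text
t 6.62 angle -26.5 r 0.0649 F [-12.1 -19.4  -1.9] z 0.0959
-24.6 [0.0073, 0.0003]
-22.6 [0.0146, 0.0001]
-20.7 [0.022, -0.0002]
-18.8 [0.0293, -0.0009]
-16.8 [0.0365, -0.0017]
-14.9 [0.0438, -0.0029]
-12.9 [0.051, -0.0042]
-11.0 [0.0581, -0.0058]
```

The jaw has reached its stop: the force rose to 23 N at a handle angle of −26.5°, which is pinion 0 with the crank slack on the opening side. I'll relax the arm, let go and lift.

Emit:
{"api": "step_arm", "payload": {
  "steps": [
    [-0.028, 0, 0, 0, 0, 0, 1],
    [-0.028, 0, 0, 0, 0, 0, 1],
    [-0.028, 0, 0, 0, 0, 0, -0.2],
    [-0.028, 0, 0, 0, 0, 0, -0.2],
    [-0.028, 0, 0, 0, 0, 0, -0.2],
    [-0.028, 0, 0, 0, 0, 0, -0.2]
  ]
}}

```text
time_s: 7.12
position: [0.6639, -0.2821, 0.0965]
tcp_rot: [[0.419, 0.908, 0.002], [0.908, -0.419, -0.0], [0.001, 0.002, -1.0]]
force: [0.2, -0.8, 0.4]
opening: 0.441
grasp_force: 0.0
```

Emit:
{"api": "step_arm", "payload": {
  "steps": [
    [0, 0, -0.2, 0, 0, 0, -0.5],
    [0, 0, -0.4, 0, 0, 0, -0.5],
    [0, 0, -0.4, 0, 0, 0, -0.5],
    [0, 0, -0.4, 0, 0, 0, -0.5]
  ]
}}

```text
time_s: 7.45
position: [0.668, -0.285, 0.2264]
tcp_rot: [[0.419, 0.908, 0.016], [0.908, -0.419, -0.009], [-0.002, 0.019, -1.0]]
force: [1.6, -0.2, 1.6]
opening: 0.713
grasp_force: 0.0
```

```bash
python3 - <<'E'
from h import *
w=cap('wrist')
goal((.44,.225,.16))
a=cap('top');cr=a['image'][130:200,280:400];
wi=cv2.resize(w['image'],(640,480));t=cv2.resize(cr,(205,120))
cv2.imwrite('pics/w4.png',w['image'][:,:,::-1]);cv2.imwrite('pics/t4.png',cv2.resize(cr,None,fx=5,fy=5,interpolation=cv2.INTER_CUBIC)[:,:,::-1])
E
```

```text
t 7.5 pos [ 0.6664 -0.2842  0.2228] yaw 65.2 F [-0.4 -0.1 -0.2] op 0.725 row [ 1.225 -1.399  0.189] [ 0.016  0.005 -0.551]
```

View pics/w4.png

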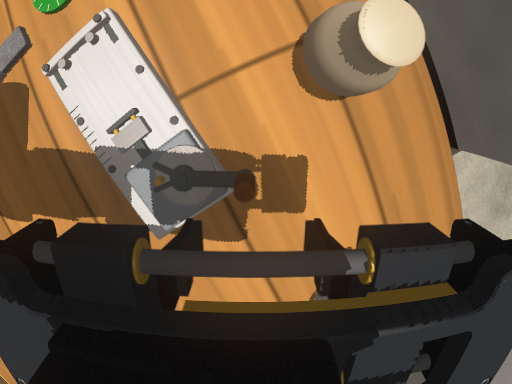

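The wrist view shows the bed corners at (107,8) and (43,72), pins near (92,37) and (70,62), and the jaw plate front around (122,121), fully back. I'll compute the bed point from this view.

```bash
python3 - <<'E'
from h import *
w=cap('wrist')
im=w['image']
goal((.44,.225,.16))
for n,(u,v,z) in dict(tr=(107,8,.03),tl=(43,72,.03),bot=(152,232,.03)).items(): print(n,onz(w,u,v,z)[:2].round(4))
f=onz(w,122,121,.045)[:2];f1=onz(w,107,130,.045)[:2];f2=onz(w,137,112,.045)[:2]
print('jaw face',f.round(4),f1.round(4),f2.round(4))
for yaw in (8.,8.5,9.5):
    y=np.radians(yaw);Y=np.array([-np.sin(y),np.cos(y)]);print(yaw,'bed pt from jaw',(f+.0455*Y).round(4))
cv2.imwrite('pics/g4.png',cv2.resize(im[0:240,30:260],None,fx=2.5,fy=2.5,interpolation=cv2.INTER_CUBIC)[:,:,::-1])
E
```

```text
t 7.6 pos [ 0.6631 -0.2825  0.2169] yaw 65.2 F [-0.4  0.5  0.5] op 0.739 row [ 1.224 -1.385  0.188] [ 0.002  0.    -0.551]
tr [ 0.5951 -0.0254]
tl [ 0.4799 -0.0452]
bot [ 0.5216 -0.2971]
jaw face [ 0.5619 -0.1642] [ 0.5402 -0.1639] [ 0.5826 -0.1641]
8.0 bed pt from jaw [ 0.5556 -0.1191]
8.5 bed pt from jaw [ 0.5552 -0.1192]
9.5 bed pt from jaw [ 0.5544 -0.1193]
```

View pics/g4.png

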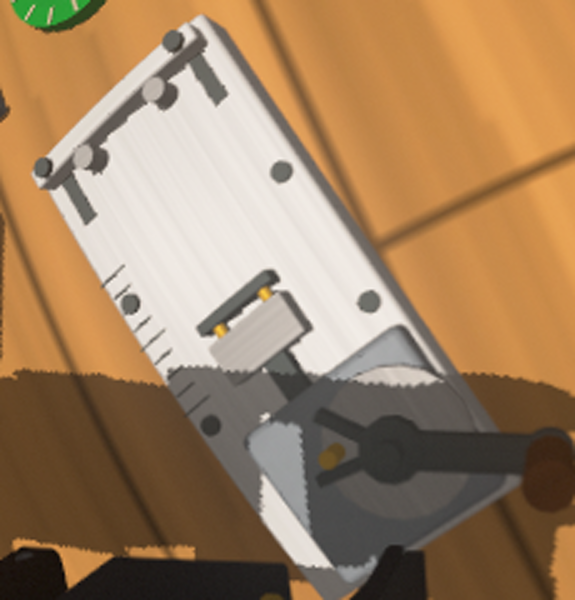

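Enlarged view: pin tops at crop (153,90) and (90,155), pad front edge from (197,330) to (272,272), dog between the prongs. Computing the axis from pins and jaw.

```bash
python3 - <<'E'
from h import *
w=cap('wrist')
P=lambda u,v,z:onz(w,30+u/2.5,v/2.5,z)[:2]
p1=P(153,90,.045);p2=P(90,155,.045);j=(P(197,330,.045)+P(272,272,.045))/2
print('pins',p1,p2,np.linalg.norm(p1-p2),'jaw',j)
x=p1-p2;print('yaw pins',np.degrees(np.arctan2(x[1],x[0])))
m=(p1+p2)/2;d=m-j;print('yaw axis',np.degrees(np.arctan2(-d[0],d[1])),'dist',np.linalg.norm(d))
u=d/np.linalg.norm(d);print('bed by jaw',j+.0455*u,'pins y',np.linalg.norm(d)*1e3-22.5)
sl=[P(30+0,0,.03)]
goal((.44,.225,.16))
E
```

```text
pins [ 0.56767004 -0.05414633] [ 0.52474675 -0.06244726] 0.04371857674810414 jaw [ 0.56223725 -0.16371085]
yaw pins 10.94531658724286
yaw axis 8.64594795672671 dist 0.10662573662340606
bed by jaw [ 0.55539732 -0.11872791] pins y 84.12573662340606
t 7.65 pos [ 0.6623 -0.2822  0.2152] yaw 65.2 F [-0.4  0.  -0.8] op 0.746 row [ 1.224 -1.382  0.187] [-0.002 -0.001 -0.551]
```

Emit:
{"api": "step_arm", "payload": {
  "steps": [
    [0.62, -0.7, 0.06, 0, 0, -0.551, -1],
    [0.62, -0.7, 0.06, 0, 0, -0.551, -1],
    [0.62, -0.7, 0.06, 0, 0, -0.551, -1],
    [0.62, -0.7, 0.06, 0, 0, -0.551, -1],
    [0.62, -0.7, 0.06, 0, 0, -0.551, -1],
    [0.62, -0.7, 0.06, 0, 0, -0.551, -1],
    [0.62, -0.7, 0.06, 0, 0, -0.551, -1],
    [0.62, -0.7, 0.06, 0, 0, -0.551, -1]
  ]
}}

```text
time_s: 8.32
position: [0.5442, -0.0199, 0.1954]
tcp_rot: [[-0.004, 1.0, -0.011], [1.0, 0.004, 0.005], [0.005, -0.011, -1.0]]
force: [-1.2, 0.5, 0.5]
opening: 1.001
grasp_force: 0.0
```

Emit:
{"api": "step_arm", "payload": {
  "steps": [
    [0.83, -0.36, 0.1, 0, 0, 0, -1],
    [0.83, -0.36, 0.1, 0, 0, 0, -1],
    [0.83, -0.36, 0.1, 0, 0, 0, -1],
    [0.83, -0.36, 0.1, 0, 0, 0, -1],
    [0.83, -0.36, 0.1, 0, 0, 0, -1],
    [0.83, -0.36, 0.1, 0, 0, 0, -1],
    [0.83, -0.36, 0.1, 0, 0, 0, -1],
    [0.83, -0.36, 0.1, 0, 0, 0, -1]
  ]
}}

```text
time_s: 8.98
position: [0.4389, 0.2259, 0.1662]
tcp_rot: [[-0.004, 1.0, -0.006], [1.0, 0.004, -0.0], [-0.0, -0.006, -1.0]]
force: [-0.8, 0.1, 0.6]
opening: 1.003
grasp_force: 0.0
```

Emit:
{"api": "step_arm", "payload": {
  "steps": [
    [0, 0, 0, 0, 0, 0, -1],
    [0, 0, 0, 0, 0, 0, -1]
  ]
}}

```text
time_s: 9.15
position: [0.4429, 0.2224, 0.1674]
tcp_rot: [[0.001, 1.0, -0.001], [1.0, -0.001, -0.001], [-0.001, -0.001, -1.0]]
force: [0.7, -0.9, 0.6]
opening: 0.998
grasp_force: 0.0
```

```bash
python3 - <<'E'
from h import *
w=cap('wrist','w5.png')
goal((.4395,.2247,.054))
im=w['image'];hsv=cv2.cvtColor(im,cv2.COLOR_RGB2HSV)
for z in (.024,.058): print('pred px',proj(w,(.4395,.2247,z)))
m=((hsv[...,1]<75)&(hsv[...,2]>120)).astype(np.uint8)
m=cv2.morphologyEx(m,cv2.MORPH_CLOSE,np.ones((5,5)))
for c in cv2.findContours(m,cv2.RETR_EXTERNAL,cv2.CHAIN_APPROX_NONE)[0]:
    if cv2.contourArea(c)<800: continue
    P=np.array([onz(w,u,v,.024)[:2] for u,v in c[:,0]]).astype(np.float32)
    print(cv2.boundingRect(c),cv2.fitEllipse(P),cv2.minEnclosingCircle(P))
E
```

```text
t 9.2 pos [0.4433 0.222  0.1676] yaw 89.9 F [ 0.2  0.5 -0.5] op 1.001 row [ 0.009 -0.012  0.379] [-0.     0.001 -0.003]
pred px [249.3614723  182.42032153]
pred px [248.86725629 192.38998884]
(303, 59, 91, 98) ((0.5351750254631042, 0.3008783757686615), (0.08519119769334793, 0.09191615134477615), 79.43289184570312) ((0.5377324819564819, 0.2997639775276184), 0.048428237438201904)
(196, 33, 65, 63) ((0.42000770568847656, 0.33862683176994324), (0.059535346925258636, 0.059917740523815155), 9.080160140991211) ((0.42012879252433777, 0.3385981321334839), 0.030445227399468422)
```

View pics/w5.png

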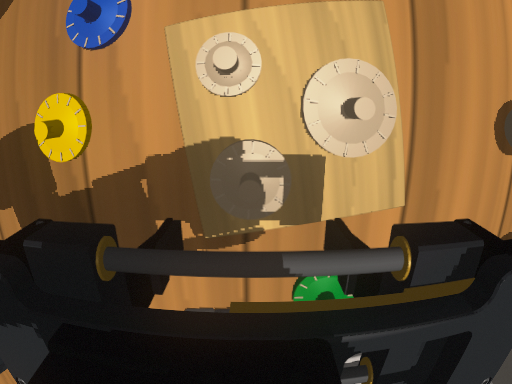

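The disc centre is seen at about (249,181), against (249,182) predicted. It is the middle of the three lids, so I'll descend and grip its knob.

Emit:
{"api": "step_arm", "payload": {
  "steps": [
    [0.009, -0.012, 0.379, 0, 0, 0, -1],
    [0.009, -0.012, 0.379, 0, 0, 0, -0.5],
    [0.009, -0.012, 0.379, 0, 0, 0, 0],
    [0.009, -0.012, 0.379, 0, 0, 0, 0],
    [0.009, -0.012, 0.379, 0, 0, 0, 0],
    [0.009, -0.012, 0.379, 0, 0, 0, 0.3],
    [0.009, -0.012, 0.379, 0, 0, 0, 1],
    [0.009, -0.012, 0.379, 0, 0, 0, 1]
  ]
}}

```text
time_s: 9.87
position: [0.4401, 0.2256, 0.0561]
tcp_rot: [[0.001, 1.0, 0.003], [1.0, -0.001, 0.001], [0.001, 0.003, -1.0]]
force: [-0.6, 0.2, -2.1]
opening: 0.899
grasp_force: 29.9
```

Emit:
{"api": "step_arm", "payload": {
  "steps": [
    [0, 0, 0, 0, 0, 0, 1],
    [0, 0, 0, 0, 0, 0, 1],
    [0, 0, 0, 0, 0, 0, 1],
    [0, 0, 0, 0, 0, 0, 1],
    [0, 0, 0, 0, 0, 0, 1]
  ]
}}

```text
time_s: 10.28
position: [0.439, 0.2257, 0.0546]
tcp_rot: [[0.001, 1.0, 0.0], [1.0, -0.001, 0.0], [0.0, 0.0, -1.0]]
force: [0.1, -0.3, -2.0]
opening: 0.9
grasp_force: 29.9
```

```bash
python3 -c "
from h import *
goal((.5529,-.114,.12));print(read_state()['grasp_force'])"
```

```text
t 10.28 pos [0.439  0.2257 0.0546] yaw 90.0 F [ 0.1 -0.3 -2. ] op 0.9 row [-1.132  0.381 -0.218] [ 0.    -0.    -0.001]
29.947276711463928
```

Opening 0.90 (79 mm) and −2 N on z show that the fingers overshot on the way down and took the disc's rim, lifting the lid slightly. I'll lower it gently until it rests.

Emit:
{"api": "step_arm", "payload": {
  "steps": [
    [0, 0, 0.003, 0, 0, 0, 1],
    [0, 0, 0.006, 0, 0, 0, 1],
    [0, 0, 0.006, 0, 0, 0, 1],
    [0, 0, 0.006, 0, 0, 0, 1]
  ]
}}

```text
time_s: 10.62
position: [0.4388, 0.2256, 0.0524]
tcp_rot: [[0.001, 1.0, -0.0], [1.0, -0.001, -0.0], [-0.0, -0.0, -1.0]]
force: [-0.3, 0.8, -1.8]
opening: 0.897
grasp_force: 29.9
```

Emit:
{"api": "step_arm", "payload": {
  "steps": [
    [0, 0, 0.003, 0, 0, 0, 1],
    [0, 0, 0.005, 0, 0, 0, 1],
    [0, 0, 0.005, 0, 0, 0, 1]
  ]
}}

```text
time_s: 10.87
position: [0.4388, 0.2256, 0.0509]
tcp_rot: [[0.001, 1.0, -0.0], [1.0, -0.001, -0.0], [-0.0, -0.0, -1.0]]
force: [-0.7, -0.4, -2.6]
opening: 0.897
grasp_force: 29.9
```

Emit:
{"api": "step_arm", "payload": {
  "steps": [
    [0, 0, 0.003, 0, 0, 0, 1],
    [0, 0, 0.005, 0, 0, 0, 1],
    [0, 0, 0.005, 0, 0, 0, 1]
  ]
}}

```text
time_s: 11.12
position: [0.4388, 0.2256, 0.0494]
tcp_rot: [[0.001, 1.0, -0.0], [1.0, -0.001, -0.0], [-0.0, -0.0, -1.0]]
force: [0.5, -0.4, -2.4]
opening: 0.9
grasp_force: 29.9
```

Emit:
{"api": "step_arm", "payload": {
  "steps": [
    [0, 0, 0.003, 0, 0, 0, 1],
    [0, 0, 0.006, 0, 0, 0, 1],
    [0, 0, 0.006, 0, 0, 0, 1]
  ]
}}

```text
time_s: 11.37
position: [0.4389, 0.2256, 0.0476]
tcp_rot: [[0.001, 1.0, -0.0], [1.0, -0.001, -0.0], [-0.0, -0.0, -1.0]]
force: [0.1, -0.2, -2.0]
opening: 0.903
grasp_force: 29.9
```

Emit:
{"api": "step_arm", "payload": {
  "steps": [
    [0, 0, 0.003, 0, 0, 0, 1],
    [0, 0, 0.006, 0, 0, 0, 1],
    [0, 0, 0.006, 0, 0, 0, 1]
  ]
}}

```text
time_s: 11.62
position: [0.4389, 0.2257, 0.0468]
tcp_rot: [[0.001, 1.0, 0.0], [1.0, -0.001, 0.0], [0.0, 0.0, -1.0]]
force: [-0.1, -0.4, 7.2]
opening: 0.904
grasp_force: 30.0
```

```bash
python3 -c "
from h import *
goal((.4395,.225,.056));s=read_state();print(s['grasp_force'],s['moment'])
w=cap('wrist','w6.png');cv2.imwrite('pics/w6.png',np.hstack([w['image'][100:,100:430],cap('side')['image'][100:384,130:330]])[:,:,::-1])"
```

```text
t 11.62 pos [0.4389 0.2257 0.0468] yaw 89.9 F [-0.1 -0.4  7.2] op 0.904 row [-0.002  0.002 -0.031] [ 0.    -0.    -0.001]
29.95570331811905 [-0.17110669  0.53936449 -0.01053194]
```

The lid touches down at TCP z = 0.047. Opening, rising 9 mm, then closing on the knob.

Emit:
{"api": "step_arm", "payload": {
  "steps": [
    [0, 0, -0.004, 0, 0, 0, 1],
    [0, 0, -0.004, 0, 0, 0, -1],
    [0, 0, -0.004, 0, 0, 0, -1],
    [0, 0, -0.004, 0, 0, 0, -1],
    [-0.002, 0.002, -0.02, 0, 0, 0, -1],
    [-0.002, 0.002, -0.034, 0, 0, 0, -1],
    [-0.002, 0.002, -0.034, 0, 0, 0, -1],
    [-0.002, 0.002, -0.034, 0, 0, 0, -1]
  ]
}}

```text
time_s: 12.38
position: [0.4399, 0.2251, 0.0566]
tcp_rot: [[0.001, 1.0, 0.001], [1.0, -0.001, 0.0], [0.0, 0.001, -1.0]]
force: [0.3, 0.3, -0.2]
opening: 0.996
grasp_force: 0.0
```

Emit:
{"api": "step_arm", "payload": {
  "steps": [
    [0, 0, 0, 0, 0, 0, 1],
    [0, 0, 0, 0, 0, 0, 1],
    [0, 0, 0, 0, 0, 0, 1],
    [0, 0, 0, 0, 0, 0, 1],
    [0, 0, 0, 0, 0, 0, 1],
    [0, 0, 0, 0, 0, 0, 1],
    [0, 0, 0, 0, 0, 0, 1],
    [0, 0, 0, 0, 0, 0, 1]
  ]
}}

```text
time_s: 13.05
position: [0.4395, 0.225, 0.0561]
tcp_rot: [[0.001, 1.0, -0.0], [1.0, -0.001, -0.0], [-0.0, -0.0, -1.0]]
force: [0.0, 0.0, -0.6]
opening: 0.479
grasp_force: 0.0
```

Emit:
{"api": "step_arm", "payload": {
  "steps": [
    [0, 0, 0, 0, 0, 0, 1],
    [0, 0, 0, 0, 0, 0, 1],
    [0, 0, 0, 0, 0, 0, 1],
    [0, 0, 0, 0, 0, 0, 1]
  ]
}}

```text
time_s: 13.38
position: [0.4395, 0.225, 0.0562]
tcp_rot: [[0.001, 1.0, 0.0], [1.0, -0.001, 0.0], [0.0, 0.0, -1.0]]
force: [-0.4, 0.5, 0.0]
opening: 0.222
grasp_force: 30.0
```

Emit:
{"api": "step_arm", "payload": {
  "steps": [
    [0, 0, -0.06, 0, 0, 0, 1],
    [0, 0, -0.16, 0, 0, 0, 1],
    [-0.1, 0.04, -0.24, 0, 0, 0, 1],
    [-0.23, 0.08, -0.24, 0, 0, 0, 1],
    [-0.23, 0.08, -0.24, 0, 0, 0, 1]
  ]
}}

```text
time_s: 13.8
position: [0.4677, 0.1514, 0.1297]
tcp_rot: [[0.005, 1.0, 0.007], [1.0, -0.005, -0.002], [-0.002, 0.007, -1.0]]
force: [0.3, 1.0, -2.8]
opening: 0.218
grasp_force: 30.0
```

Emit:
{"api": "step_arm", "payload": {
  "steps": [
    [-0.1, 0.033, 0, 0, 0, 0, 1],
    [-0.22, 0.072, 0, 0, 0, 0, 1],
    [-0.34, 0.11, 0, 0, 0, 0, 1],
    [-0.46, 0.15, 0, 0, 0, 0, 1],
    [-0.58, 0.19, 0, 0, 0, 0, 1],
    [-0.7, 0.23, 0, 0, 0, 0, 1],
    [-0.8, 0.26, 0, 0, 0, 0, 1],
    [-0.86, 0.28, 0, 0, 0, 0, 1]
  ]
}}

```text
time_s: 14.47
position: [0.5482, -0.1058, 0.1276]
tcp_rot: [[0.004, 1.0, 0.001], [1.0, -0.004, -0.001], [-0.001, 0.001, -1.0]]
force: [-0.1, -0.7, -2.7]
opening: 0.219
grasp_force: 30.0
```

Emit:
{"api": "step_arm", "payload": {
  "steps": [
    [0, 0, 0, 0, 0, 0, 1],
    [0, 0, 0, 0, 0, 0, 1]
  ]
}}

```text
time_s: 14.63
position: [0.5468, -0.103, 0.1274]
tcp_rot: [[0.004, 1.0, -0.002], [1.0, -0.004, 0.001], [0.001, -0.002, -1.0]]
force: [0.2, 0.9, -2.9]
opening: 0.217
grasp_force: 30.0
```

```bash
python3 -c "
from h import *
goal((.5529,-.114,.078));w=cap('wrist');
P=lambda u,v,z:onz(w,u,v,z)[:2].round(4)
cv2.imwrite('pics/w7.png',np.hstack([w['image'][:260,100:430],cap('side')['image'][170:430,250:420].repeat(1,0)[:214].copy()]) [:,:,::-1] if 0 else w['image'][:,:,::-1])"
```

```text
t 14.63 pos [ 0.5468 -0.103   0.1274] yaw 89.8 F [ 0.2  0.9 -2.9] op 0.217 row [-0.037  0.021  0.165] [-0.002 -0.001 -0.005]
```

Emit:
{"api": "step_arm", "payload": {
  "steps": [
    [-0.037, 0.021, 0, 0, 0, 0, 1],
    [-0.037, 0.021, 0.05, 0, 0, 0, 1],
    [-0.037, 0.021, 0.1, 0, 0, 0, 1],
    [-0.037, 0.021, 0.14, 0, 0, 0, 1],
    [-0.037, 0.021, 0.165, 0, 0, 0, 1],
    [-0.037, 0.021, 0.165, 0, 0, 0, 1]
  ]
}}

```text
time_s: 15.18
position: [0.5524, -0.1121, 0.077]
tcp_rot: [[-0.0, 1.0, -0.003], [1.0, 0.0, 0.001], [0.001, -0.003, -1.0]]
force: [-0.3, -0.1, -2.1]
opening: 0.218
grasp_force: 30.0
```

Emit:
{"api": "step_arm", "payload": {
  "steps": [
    [0, 0, 0.003, 0, 0, 0, 1],
    [0, 0, 0.006, 0, 0, 0, 1],
    [0, 0, 0.009, 0, 0, 0, 1],
    [0, 0, 0.009, 0, 0, 0, 1]
  ]
}}

```text
time_s: 15.52
position: [0.5539, -0.1132, 0.0765]
tcp_rot: [[0.001, 1.0, 0.001], [1.0, -0.001, -0.0], [-0.0, 0.001, -1.0]]
force: [-0.2, -0.7, -2.0]
opening: 0.217
grasp_force: 30.0
```

```bash
python3 - <<'E'
from h import *
goal((.5529,-.114,.074))
w=cap('wrist')
cv2.imwrite('pics/w8.png',cv2.resize(w['image'],(800,600))[:,:,::-1])
E
```

```text
t 15.52 pos [ 0.5539 -0.1132  0.0765] yaw 90.0 F [-0.2 -0.7 -2. ] op 0.217 row [-0.003 -0.003  0.008] [ 0.001  0.001 -0.001]
```

View pics/w8.png

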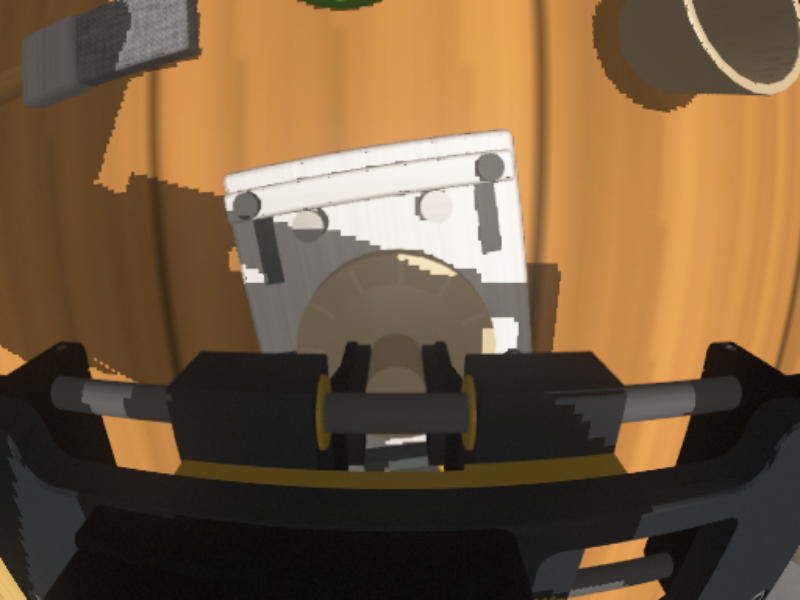

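The lid hangs between jaw (white gap at (400,440)) and pins (tops at (310,222), (436,206)), clear of both. Lowering the last millimetres.

Emit:
{"api": "step_arm", "payload": {
  "steps": [
    [0, 0, 0.003, 0, 0, 0, 1],
    [0, 0, 0.006, 0, 0, 0, 1],
    [0, 0, 0.006, 0, 0, 0, 1]
  ]
}}

```text
time_s: 15.82
position: [0.5535, -0.1132, 0.0742]
tcp_rot: [[0.001, 1.0, 0.0], [1.0, -0.001, -0.0], [-0.0, 0.0, -1.0]]
force: [-0.7, -0.5, -2.3]
opening: 0.222
grasp_force: 30.0
```

Emit:
{"api": "step_arm", "payload": {
  "steps": [
    [0, 0, 0.003, 0, 0, 0, 1],
    [0, 0, 0.005, 0, 0, 0, 1],
    [0, 0, 0.005, 0, 0, 0, 1]
  ]
}}

```text
time_s: 16.07
position: [0.5535, -0.1132, 0.0741]
tcp_rot: [[0.001, 1.0, 0.0], [1.0, -0.001, -0.0], [-0.0, 0.0, -1.0]]
force: [-2.5, 0.0, 8.0]
opening: 0.22
grasp_force: 30.0
```

```bash
python3 - <<'E'
from h import *
goal((.5529,-.114,.074))
w=cap('wrist')
p1=onz(w,310*.64,222*.64,.045)[:2];p2=onz(w,436*.64,206*.64,.045)[:2];x=p2-p1
print(p1,p2,np.linalg.norm(x),np.degrees(np.arctan2(x[1],x[0])))
m=(p1+p2)/2;y=np.radians(8.7);X=np.array([np.cos(y),np.sin(y)]);Y=np.array([-np.sin(y),np.cos(y)])
L=read_state()['position'][:2];print('lid rel pins x,y',X@(L-m),Y@(L-m),'home',m-.0392*Y)
E
```

```text
t 16.07 pos [ 0.5535 -0.1132  0.0741] yaw 90.0 F [-2.5  0.   8. ] op 0.22 row [-0.003 -0.002  0.   ] [ 0.     0.    -0.001]
[ 0.52307342 -0.05764414] [ 0.56816406 -0.05212279] 0.04542742013998623 6.981111178075388
lid rel pins x,y -0.0009841138628915195 -0.05886963596969841 home [ 0.55154816 -0.09363242]
```

The lid is flat on the bed: contact at TCP z = 0.074, as expected. Relax, release and rise.

Emit:
{"api": "step_arm", "payload": {
  "steps": [
    [0, 0, -0.005, 0, 0, 0, 1],
    [0, 0, -0.005, 0, 0, 0, 0],
    [0, 0, -0.005, 0, 0, 0, 0],
    [0, 0, -0.005, 0, 0, 0, 0],
    [0, 0, -0.005, 0, 0, 0, 0],
    [0, 0, -0.005, 0, 0, 0, 0]
  ]
}}

```text
time_s: 16.62
position: [0.5536, -0.1132, 0.0741]
tcp_rot: [[0.001, 1.0, -0.0], [1.0, -0.001, 0.0], [0.0, -0.0, -1.0]]
force: [-0.0, -0.0, -0.1]
opening: 0.473
grasp_force: 0.0
```

Emit:
{"api": "step_arm", "payload": {
  "steps": [
    [0, 0, -0.1, 0, 0, 0, 0],
    [0, 0, -0.23, 0, 0, 0, 0],
    [0, 0, -0.36, 0, 0, 0, -0.5],
    [0, 0, -0.42, 0, 0, 0, -0.5],
    [0, 0, -0.42, 0, 0, 0, -0.5]
  ]
}}

```text
time_s: 17.03
position: [0.5565, -0.1143, 0.2051]
tcp_rot: [[0.001, 1.0, 0.01], [1.0, -0.001, -0.004], [-0.004, 0.01, -1.0]]
force: [1.0, -1.3, 0.1]
opening: 0.642
grasp_force: 0.0
```

```bash
python3 - <<'E'
from h import *
goal((.6631,-.282,.2),65.2)
a=cap('top');im=a['image'];hsv=cv2.cvtColor(im,cv2.COLOR_RGB2HSV)
E
```

```text
t 17.03 pos [ 0.5565 -0.1143  0.2051] yaw 90.0 F [ 1.  -1.3  0.1] op 0.642 row [-0.559  0.356  0.023] [0.014 0.002 0.55 ]
```

Emit:
{"api": "step_arm", "payload": {
  "steps": [
    [-0.14, 0.09, 0.02, 0, 0, 0.14, -0.5],
    [-0.28, 0.18, 0.02, 0, 0, 0.28, -0.5],
    [-0.4, 0.26, 0.02, 0, 0, 0.4, -0.5],
    [-0.5, 0.32, 0.02, 0, 0, 0.5, -0.5],
    [-0.559, 0.356, 0.02, 0, 0, 0.55, -0.5],
    [-0.559, 0.356, 0.02, 0, 0, 0.55, -0.5],
    [-0.559, 0.356, 0.02, 0, 0, 0.55, -0.5]
  ]
}}

```text
time_s: 17.67
position: [0.6594, -0.2823, 0.191]
tcp_rot: [[0.421, 0.907, -0.003], [0.907, -0.421, 0.002], [0.001, -0.004, -1.0]]
force: [-0.3, 0.3, 0.2]
opening: 0.75
grasp_force: 0.0
```

```bash
python3 - <<'E'
from h import *
goal((.6631,-.282,.096),65.2)
w=cap('wrist');im=w['image'].astype(int)
c=proj(w,(.6631,-.282,.09));print('pred',c)
m=(im[...,0]>im[...,2]*1.6)&(im.sum(2)<230)
u0,v0=int(c[0]),int(c[1]);sub=m[v0-35:v0+35,u0-35:u0+35].astype(np.uint8)
n,l,st,ce=cv2.connectedComponentsWithStats(sub)
for i in range(1,n):
    if st[i,4]>60: print(st[i],ce[i]+[u0-35,v0-35],onz(w,*(ce[i]+[u0-35,v0-35]),.09))
E
```

```text
t 17.67 pos [ 0.6594 -0.2823  0.191 ] yaw 65.1 F [-0.3  0.3  0.2] op 0.75 row [0.006 0.012 0.317] [-0.005 -0.001 -0.003]
pred [257.14223268 196.05817985]
[   0    0   70   70 3460] [259.88092486 194.31734104] [ 0.6657992 -0.2815787  0.09     ]
```

Emit:
{"api": "step_arm", "payload": {
  "steps": [
    [0.006, 0.012, 0.12, 0, 0, 0, -0.5],
    [0.006, 0.012, 0.23, 0, 0, 0, -0.5],
    [0.006, 0.012, 0.29, 0, 0, 0, -0.5],
    [0.006, 0.012, 0.317, 0, 0, 0, -0.3],
    [0.006, 0.012, 0.317, 0, 0, 0, 1],
    [0.006, 0.012, 0.317, 0, 0, 0, 1],
    [0.006, 0.012, 0.317, 0, 0, 0, 1],
    [0.006, 0.012, 0.317, 0, 0, 0, 1]
  ]
}}

```text
time_s: 18.38
position: [0.6654, -0.2812, 0.1012]
tcp_rot: [[0.419, 0.908, 0.003], [0.908, -0.419, -0.002], [-0.0, 0.004, -1.0]]
force: [-1.4, -0.7, 0.6]
opening: 0.454
grasp_force: 0.0
```

Emit:
{"api": "step_arm", "payload": {
  "steps": [
    [0, 0, 0, 0, 0, 0, 1],
    [0, 0, 0, 0, 0, 0, 1],
    [0, 0, 0, 0, 0, 0, 1],
    [0, 0, 0, 0, 0, 0, 1],
    [0, 0, 0, 0, 0, 0, 1]
  ]
}}

```text
time_s: 18.8
position: [0.6637, -0.2807, 0.0997]
tcp_rot: [[0.419, 0.908, -0.001], [0.908, -0.419, 0.0], [-0.0, -0.001, -1.0]]
force: [-2.6, 1.8, 4.9]
opening: 0.225
grasp_force: 30.0
```

```bash
python3 - <<'E'
from h import *
goal((.6631,-.282,.096),65.2)
arc(-75,np.array((.605,-.253)))
E
```

```text
t 18.8 pos [ 0.6637 -0.2807  0.0997] yaw 65.2 F [-2.6  1.8  4.9] op 0.225 row [-0.005 -0.     0.012] [-0.001  0.    -0.   ]
t 18.8 angle -25.24 r 0.0649 F [-2.6  1.8  4.9] z 0.0997
-31.5 [-0.0235, -0.0013]
-37.7 [-0.0466, -0.0053]
-43.9 [-0.0692, -0.0117]
-50.1 [-0.091, -0.0206]
-56.3 [-0.1117, -0.0318]
-62.6 [-0.131, -0.0452]
-68.8 [-0.1488, -0.0606]
-75.0 [-0.1648, -0.0778]
```

Emit:
{"api": "step_arm", "payload": {
  "steps": [
    [-0.016, -0.001, -0.003, 0, 0, -0.07, 1],
    [-0.032, -0.003, -0.006, 0, 0, -0.14, 1],
    [-0.047, -0.006, -0.009, 0, 0, -0.21, 1],
    [-0.062, -0.0095, -0.01, 0, 0, -0.28, 1],
    [-0.077, -0.0145, -0.01, 0, 0, -0.35, 1],
    [-0.091, -0.0206, -0.01, 0, 0, -0.42, 1],
    [-0.105, -0.028, -0.01, 0, 0, -0.49, 1],
    [-0.1185, -0.036, -0.01, 0, 0, -0.55, 1]
  ]
}}

```text
time_s: 19.47
position: [0.6393, -0.3062, 0.1001]
tcp_rot: [[-0.001, 1.0, -0.001], [1.0, 0.001, 0.005], [0.005, -0.001, -1.0]]
force: [1.6, 4.9, -3.7]
opening: 0.222
grasp_force: 30.0
```

```bash
cat >> h.py <<'E'
A0=np.array((.605,-.253))
def tang():
    s=read_state();d=s['position'][:2]-A0;d/=np.linalg.norm(d);F=s['force'][:2]
    print('radial',round(float(F@d),2),'against-cw',round(float(F@np.array([-d[1],d[0]])),2),'moment',s['moment'].round(2))
E
python3 -c "
from h import *
tang();arc(-82,A0)"
```

```text
radial -3.24 against-cw 3.94 moment [ 0.74 -0.38  0.  ]
t 19.47 angle -57.17 r 0.0633 F [ 1.6  4.9 -3.7] z 0.1001
-60.3 [-0.0109, -0.007]
-63.4 [-0.0164, -0.0173]
-66.5 [-0.0214, -0.0279]
-69.6 [-0.0257, -0.0388]
-72.7 [-0.0295, -0.0499]
-75.8 [-0.0327, -0.0612]
-78.9 [-0.0352, -0.0727]
-82.0 [-0.0372, -0.0843]
```

```bash
python3 -c "
from h import *
arc(-80,A0,r=.0635)
P=np.array([(.5838,-.3153),(.6108,-.3185),(.6516,-.2988),(.6621,-.2840),(.6631,-.282)])
M=np.c_[2*P,np.ones(5)];x=np.linalg.lstsq(M,(P**2).sum(1),rcond=None)[0];print(x[:2],np.sqrt(x[2]+x[:2]@x[:2]))"
```

```text
t 19.47 angle -57.17 r 0.0633 F [ 1.6  4.9 -3.7] z 0.1001
-60.0 [-0.0061, -0.0086]
-62.9 [-0.0111, -0.0179]
-65.7 [-0.0156, -0.0274]
-68.6 [-0.0197, -0.0371]
-71.4 [-0.0233, -0.047]
-74.3 [-0.0264, -0.0571]
-77.1 [-0.029, -0.0673]
-80.0 [-0.0311, -0.0776]
[ 0.60483114 -0.25426527] 0.06454191537976643
```

Emit:
{"api": "step_arm", "payload": {
  "steps": [
    [-0.0061, -0.0086, 0.005, 0, 0, 0, 1],
    [-0.0111, -0.0179, 0.008, 0, 0, 0, 1],
    [-0.0156, -0.0274, 0.008, 0, 0, 0, 1],
    [-0.0197, -0.0371, 0.008, 0, 0, 0, 1],
    [-0.0233, -0.047, 0.008, 0, 0, 0, 1],
    [-0.0264, -0.0571, 0.008, 0, 0, 0, 1]
  ]
}}

```text
time_s: 19.97
position: [0.6233, -0.3136, 0.0998]
tcp_rot: [[0.002, 1.0, 0.002], [1.0, -0.002, 0.005], [0.005, 0.002, -1.0]]
force: [2.3, 6.4, 2.5]
opening: 0.216
grasp_force: 30.0
```

```bash
python3 -c "
from h import *
tang();arc(-86,A0,r=.064,n=6)"
```

```text
radial -5.46 against-cw 4.07 moment [ 1.22 -0.35 -0.01]
t 19.97 angle -73.23 r 0.0633 F [2.3 6.4 2.5] z 0.0998
-75.4 [-0.0044, -0.0069]
-77.5 [-0.0063, -0.0146]
-79.6 [-0.0079, -0.0224]
-81.7 [-0.0092, -0.0302]
-83.9 [-0.0102, -0.0381]
-86.0 [-0.0109, -0.046]
```

Emit:
{"api": "step_arm", "payload": {
  "steps": [
    [0.001, -0.0069, 0, 0, 0, 0, 1],
    [0.0015, -0.0146, -0.004, 0, 0, 0, 1],
    [0.001, -0.0224, -0.004, 0, 0, 0, 1],
    [0, -0.0302, -0.004, 0, 0, 0, 1],
    [-0.001, -0.0381, -0.004, 0, 0, 0, 1]
  ]
}}

```text
time_s: 20.38
position: [0.6122, -0.3156, 0.1001]
tcp_rot: [[0.002, 1.0, 0.003], [1.0, -0.002, 0.002], [0.002, 0.003, -1.0]]
force: [4.9, 3.6, -3.0]
opening: 0.221
grasp_force: 30.0
```

```bash
python3 -c "
from h import *
tang();arc(-92,A0,r=.0635,n=6)"
```

```text
radial -3.05 against-cw 5.23 moment [ 0.55 -0.6   0.02]
t 20.38 angle -83.47 r 0.063 F [ 4.9  3.6 -3. ] z 0.1001
-84.9 [-0.0022, -0.005]
-86.3 [-0.0026, -0.0103]
-87.7 [-0.0029, -0.0155]
-89.2 [-0.0031, -0.0208]
-90.6 [-0.0031, -0.026]
-92.0 [-0.003, -0.0313]
```

Emit:
{"api": "step_arm", "payload": {
  "steps": [
    [0.002, -0.005, -0.002, 0, 0, 0, 1],
    [0.003, -0.0103, -0.004, 0, 0, 0, 1],
    [0.003, -0.0155, -0.004, 0, 0, 0, 1]
  ]
}}

```text
time_s: 20.63
position: [0.6063, -0.3158, 0.1005]
tcp_rot: [[0.001, 1.0, 0.0], [1.0, -0.001, 0.0], [0.0, 0.0, -1.0]]
force: [4.0, -0.5, -10.6]
opening: 0.223
grasp_force: 30.0
```

```bash
cat >> h.py <<'E'
def avg(n=6):
    F=[];p=[]
    for _ in range(n):
        s=read_state();d=s['position'][:2]-A0;p.append(np.r_[np.degrees(np.arctan2(d[1],d[0])),np.linalg.norm(d)]);d=d/np.linalg.norm(d)
        F.append([s['force'][:2]@d,s['force'][:2]@np.array([-d[1],d[0]]),s['force'][2]]);capture('side')
    print('t',round(s['time_s'],2),'ang,r',np.mean(p,0).round(4),'rad,cw,z',np.mean(F,0).round(2),'std',np.std(F,0).round(2),'cw each',np.array(F)[:,1].round(1))
E
python3 -c "
from h import *
avg()"
```

```text
t 20.88 ang,r [-8.92416e+01  6.28000e-02] rad,cw,z [  0.06   4.23 -13.32] std [0.39 0.59 1.72] cw each [4.  3.9 4.  3.5 5.2 4.8]
```

Emit:
{"api": "step_arm", "payload": {
  "steps": [
    [0, -0.005, 0.003, 0, 0, 0, 1],
    [0, -0.01, 0.005, 0, 0, 0, 1],
    [0.001, -0.015, 0.005, 0, 0, 0, 1]
  ]
}}

```text
time_s: 21.18
position: [0.6017, -0.3157, 0.1006]
tcp_rot: [[0.001, 1.0, 0.0], [1.0, -0.001, -0.0], [-0.0, 0.0, -1.0]]
force: [4.6, -0.3, -14.4]
opening: 0.218
grasp_force: 30.0
```

```bash
python3 -c "
from h import *
avg()"
```

```text
t 21.43 ang,r [-9.32947e+01  6.28000e-02] rad,cw,z [  0.55   3.38 -13.58] std [0.56 0.71 0.44] cw each [4.6 3.3 2.9 2.3 3.6 3.6]
```

Emit:
{"api": "step_arm", "payload": {
  "steps": [
    [0, 0, 0.005, 0, 0, 0, 1],
    [0, 0, 0.007, 0, 0, 0, 1]
  ]
}}

```text
time_s: 21.65
position: [0.6015, -0.3158, 0.1]
tcp_rot: [[0.001, 1.0, -0.001], [1.0, -0.001, -0.001], [-0.001, -0.001, -1.0]]
force: [-1.0, -0.0, -1.2]
opening: 0.22
grasp_force: 30.0
```

```bash
python3 -c "
from h import *
avg(4);s=read_state();print(s['moment'],s['position'],s['force'])"
```

```text
t 21.8 ang,r [-9.31101e+01  6.29000e-02] rad,cw,z [-0.25 -0.88 -1.15] std [0.47 0.25 0.3 ] cw each [-1.  -0.5 -1.2 -0.8]
[-0.01107152  0.13142282 -0.01377761] [ 0.60187036 -0.31587221  0.09997287] [-0.45953239  0.91984527  0.1367712 ]
```

Emit:
{"api": "step_arm", "payload": {
  "steps": [
    [0, -0.005, 0, 0, 0, 0, 1],
    [0.001, -0.01, 0, 0, 0, 0, 1],
    [0.001, -0.015, 0, 0, 0, 0, 1]
  ]
}}

```text
time_s: 22.1
position: [0.5994, -0.3158, 0.0999]
tcp_rot: [[0.001, 1.0, 0.005], [1.0, -0.001, -0.002], [-0.002, 0.005, -1.0]]
force: [5.1, 0.9, 1.2]
opening: 0.222
grasp_force: 30.0
```

```bash
python3 -c "
from h import *
avg(4)"
```

```text
t 22.25 ang,r [-9.55097e+01  6.31000e-02] rad,cw,z [-2.04  4.09  2.9 ] std [0.54 0.72 1.34] cw each [5.  3.1 3.7 4.5]
```

Emit:
{"api": "step_arm", "payload": {
  "steps": [
    [0.002, -0.005, 0, 0, 0, 0, 1],
    [0.005, -0.01, -0.002, 0, 0, 0, 1]
  ]
}}

```text
time_s: 22.47
position: [0.5956, -0.3152, 0.1]
tcp_rot: [[0.001, 1.0, 0.004], [1.0, -0.001, -0.004], [-0.004, 0.004, -1.0]]
force: [4.4, -2.8, -0.3]
opening: 0.218
grasp_force: 30.0
```

```bash
python3 -c "
from h import *
avg(4)"
```

```text
t 22.62 ang,r [-9.8819e+01  6.3000e-02] rad,cw,z [0.7  4.96 2.21] std [0.83 0.4  1.46] cw each [4.8 5.6 4.9 4.5]
```

Emit:
{"api": "step_arm", "payload": {
  "steps": [
    [0.001, -0.004, 0, 0, 0, 0, 1],
    [0.001, -0.007, -0.001, 0, 0, 0, 1]
  ]
}}

```text
time_s: 22.83
position: [0.5936, -0.315, 0.1]
tcp_rot: [[0.001, 1.0, 0.004], [1.0, -0.001, -0.003], [-0.003, 0.004, -1.0]]
force: [7.1, -0.5, 0.0]
opening: 0.214
grasp_force: 30.0
```

```bash
python3 -c "
from h import *
avg(4)"
```

```text
t 22.98 ang,r [-1.005132e+02  6.300000e-02] rad,cw,z [0.01 6.02 0.87] std [0.54 0.66 0.52] cw each [7.1 5.5 6.1 5.4]
```

Force is now rising at about 0.56 N/mm, so the lid is home. The jaw bears with roughly 4 N; about 2 mm more at the handle is needed.

Emit:
{"api": "step_arm", "payload": {
  "steps": [
    [0.001, -0.004, 0, 0, 0, 0, 1],
    [0.002, -0.008, 0, 0, 0, 0, 1]
  ]
}}

```text
time_s: 23.2
position: [0.5918, -0.3146, 0.1]
tcp_rot: [[0.001, 1.0, 0.005], [1.0, -0.001, -0.004], [-0.004, 0.005, -1.0]]
force: [6.9, -1.6, 0.8]
opening: 0.216
grasp_force: 30.0
```

```bash
python3 -c "
from h import *
avg(8)"
```

```text
t 23.55 ang,r [-1.022814e+02  6.300000e-02] rad,cw,z [-0.06  7.19  0.88] std [0.49 0.29 0.38] cw each [7.1 7.6 6.9 7.6 6.9 6.9 7.5 7.1]
```

7.2 N at the handle is about 6.6–7 N at the jaw. I'll relax most of the arm load, keep it slightly on the closing side, then check.

Emit:
{"api": "step_arm", "payload": {
  "steps": [
    [0, 0.004, 0, 0, 0, 0, 1],
    [0, 0.0075, 0, 0, 0, 0, 1],
    [0, 0.0075, 0, 0, 0, 0, 1]
  ]
}}

```text
time_s: 23.85
position: [0.5919, -0.3145, 0.0998]
tcp_rot: [[0.001, 1.0, 0.0], [1.0, -0.001, -0.003], [-0.003, 0.0, -1.0]]
force: [1.8, -4.1, 3.7]
opening: 0.218
grasp_force: 30.0
```

```bash
python3 -c "
from h import *
avg(5)"
```

```text
t 24.05 ang,r [-1.020125e+02  6.290000e-02] rad,cw,z [4.36 2.5  4.21] std [0.72 0.3  0.47] cw each [2.7 2.6 2.9 2.2 2.1]
```

Emit:
{"api": "step_arm", "payload": {
  "steps": [
    [-0.003, 0, -0.002, 0, 0, 0, 1],
    [-0.006, 0, -0.004, 0, 0, 0, 1],
    [-0.006, 0, -0.004, 0, 0, 0, 1]
  ]
}}

```text
time_s: 24.35
position: [0.5918, -0.3146, 0.1]
tcp_rot: [[0.001, 1.0, -0.0], [1.0, -0.001, 0.001], [0.001, -0.0, -1.0]]
force: [4.0, -2.7, -0.4]
opening: 0.219
grasp_force: 30.0
```

```bash
python3 -c "
from h import *
avg(5)"
```

```text
t 24.55 ang,r [-1.020523e+02  6.300000e-02] rad,cw,z [ 1.98  4.49 -0.82] std [0.38 0.29 0.69] cw each [4.5 5.  4.5 4.4 4.1]
```

Emit:
{"api": "step_arm", "payload": {
  "steps": [
    [-0.002, 0.003, 0, 0, 0, 0, 1],
    [-0.003, 0.005, 0, 0, 0, 0, 1],
    [-0.003, 0.005, 0, 0, 0, 0, 1]
  ]
}}

```text
time_s: 24.85
position: [0.5921, -0.3147, 0.1]
tcp_rot: [[0.001, 1.0, -0.004], [1.0, -0.001, 0.002], [0.002, -0.004, -1.0]]
force: [-0.3, -2.0, -0.3]
opening: 0.22
grasp_force: 30.0
```

```bash
python3 -c "
from h import *
avg(5)"
```

```text
t 25.05 ang,r [-1.016476e+02  6.300000e-02] rad,cw,z [ 1.66  0.05 -0.99] std [0.43 0.28 0.57] cw each [ 0.1 -0.2  0.5  0.  -0.2]
```

Emit:
{"api": "step_arm", "payload": {
  "steps": [
    [0, -0.002, 0, 0, 0, 0, 1],
    [0, -0.003, 0, 0, 0, 0, 1],
    [0, -0.003, 0, 0, 0, 0, 1]
  ]
}}

```text
time_s: 25.35
position: [0.5925, -0.3148, 0.1001]
tcp_rot: [[0.001, 1.0, -0.0], [1.0, -0.001, 0.001], [0.001, -0.0, -1.0]]
force: [1.5, 1.5, -3.1]
opening: 0.221
grasp_force: 30.0
```

```bash
python3 -c "
from h import *
avg(5)"
```

```text
t 25.55 ang,r [-1.014208e+02  6.310000e-02] rad,cw,z [-1.74  1.76 -3.18] std [0.36 0.38 0.34] cw each [1.2 1.7 2.2 2.1 1.6]
```

The contact is loaded at +1.8 N on the closing side, above the loose-crank level. Release now.

Emit:
{"api": "step_arm", "payload": {
  "steps": [
    [0, 0, 0, 0, 0, 0, -0.5],
    [0, 0, 0, 0, 0, 0, -0.5],
    [0, 0, 0, 0, 0, 0, -0.5],
    [0, 0, 0, 0, 0, 0, -0.5],
    [0, 0, 0, 0, 0, 0, -0.5],
    [0, 0, 0, 0, 0, 0, -0.5],
    [0, 0, 0, 0, 0, 0, -0.5]
  ]
}}

```text
time_s: 26.18
position: [0.5926, -0.3157, 0.1007]
tcp_rot: [[0.001, 1.0, 0.0], [1.0, -0.001, -0.0], [-0.0, 0.0, -1.0]]
force: [0.6, 0.3, -0.7]
opening: 0.665
grasp_force: 0.0
```

Emit:
{"api": "step_arm", "payload": {
  "steps": [
    [0, 0, -0.08, 0, 0, 0, -0.5],
    [0, 0, -0.18, 0, 0, 0, -0.5],
    [0, 0, -0.28, 0, 0, 0, -0.5],
    [0, 0, -0.38, 0, 0, 0, -0.5],
    [0, 0, -0.4, 0, 0, 0, -0.5],
    [0, 0, -0.4, 0, 0, 0, -0.5]
  ]
}}

```text
time_s: 26.68
position: [0.594, -0.3166, 0.2239]
tcp_rot: [[0.001, 1.0, 0.005], [1.0, -0.001, -0.004], [-0.004, 0.005, -1.0]]
force: [0.5, -0.9, -1.2]
opening: 0.752
grasp_force: 0.0
```

```bash
python3 - <<'E'
from h import *
goal((.6,-.32,.22))
w=cap('wrist','w9.png');s=.64;im=w['image']
hsv=cv2.cvtColor(im,cv2.COLOR_RGB2HSV).astype(int)
# gold dog
m=((abs(hsv[...,0]-25)<8)&(hsv[...,1]>170)&(hsv[...,2]>110)).astype(np.uint8)
n,l,st,ce=cv2.connectedComponentsWithStats(m)
for i in range(1,n):
    if st[i,4]>5 and st[i,1]<200: print('gold',st[i],ce[i].round(1))
ax=proj(w,(.605,-.2535,.062));print('axis px',ax,'handle pred',proj(w,(.592,-.316,.09)))
# dark prongs on ring about axis
for R in (24,28,32):
    row=[]
    for a in range(40,150,4):
        u=ax[0]+R*np.cos(np.radians(a));v=ax[1]-R*np.sin(np.radians(a))
        row.append((a,int(im[int(round(v)),int(round(u))].sum()/3)))
    print(R,row)
E
```

```text
t 26.68 pos [ 0.594  -0.3166  0.2239] yaw 90.0 F [ 0.5 -0.9 -1.2] op 0.752 row [-0.011  0.02   0.013] [ 0.007  0.005 -0.001]
gold [253  88   6   7  37] [255.5  90.9]
axis px [263.015929   117.98689204] handle pred [249.88696914 186.24153622]
24 [(40, 236), (44, 236), (48, 222), (52, 141), (56, 123), (60, 117), (64, 151), (68, 234), (72, 238), (76, 239), (80, 237), (84, 238), (88, 238), (92, 238), (96, 236), (100, 154), (104, 123), (108, 126), (112, 126), (116, 218), (120, 236), (124, 235), (128, 235), (132, 234), (136, 234), (140, 231), (144, 230), (148, 230)]
28 [(40, 237), (44, 237), (48, 236), (52, 139), (56, 123), (60, 114), (64, 227), (68, 237), (72, 238), (76, 238), (80, 238), (84, 238), (88, 238), (92, 237), (96, 228), (100, 183), (104, 184), (108, 184), (112, 184), (116, 106), (120, 233), (124, 233), (128, 232), (132, 232), (136, 231), (140, 230), (144, 229), (148, 228)]
32 [(40, 200), (44, 234), (48, 227), (52, 169), (56, 124), (60, 104), (64, 231), (68, 239), (72, 238), (76, 238), (80, 238), (84, 237), (88, 238), (92, 240), (96, 235), (100, 135), (104, 174), (108, 168), (112, 232), (116, 233), (120, 231), (124, 230), (128, 229), (132, 228), (136, 228), (140, 227), (144, 226), (148, 228)]
```

The dog (256,91) lies against the left prong with no gap, so the backlash is on the closing side. The gripper is clear of everything. Handing in.

```bash
python3 -c "
from rig import *
print(hand_in())"
```

```text
the job is handed in; nothing more can be done
None
```

The job is handed in. The jaw was cranked fully back, and the master lid was laid flat on the bed and pushed home. The jaw bears on it with an estimated 6.6–7 N, worked out from the handle force. The crank was let go with its backlash still taken up on the closing side. On the first grasp the fingers took the master lid by its rim and lifted it a few millimetres; I set it back down and took it by the knob. I did not check by camera that the lid touches both pins; I judged it home from the force rise.

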